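# Load two drives in the erasing dock

### The job

Two salvaged hard drives, one with an orange top and one with a blue top, lean in the green sorter. Stand each one upright in the dock bay framed in its own colour, lowering it in without dropping it until it is fully home, and then, with both drives in, swing the dock's red lever all the way over to its other end to lock them. Leave the grey-topped drive in the sorter and the two white pumps where they stand.

Things in the scene. Friction and masses are not known exactly. Their poses are not given: they have to be found in the camera images.
- orange_drive: loose hard drive, a metal block 147 x 26 x 102 mm (x long, y thick, z high), about 0.6 kg, with a broad band of orange round the top 16 mm and a strip of orange on one end. Origin: centre of its underside (connector edge); z points to its orange top. It starts leaning 12 degrees sideways in a trough of the sorter; which trough varies.
- blue_drive: loose hard drive, a metal block 147 x 26 x 102 mm (x long, y thick, z high), about 0.6 kg, with a broad band of blue round the top 16 mm and a strip of blue on one end. Origin: centre of its underside (connector edge); z points to its blue top. It starts leaning 12 degrees sideways in a trough of the sorter; which trough varies.
- grey_drive: bystander: the same kind of drive with a grey top, also leaning in the sorter; it stays there.
- orange_bay: flat orange frame, 175 x 62 mm, round the mouth of one bay of the dock; which of the two bays it marks varies. Origin: centre of the bay's mouth, level with the dock's top (60 mm above the bench). x runs along the slot's length, z up. The slot is 150 mm (x) by 29 mm (y), bevelled 3 mm at the mouth, flat floor 45 mm below the mouth, so a seated drive stands 57 mm proud.
- blue_bay: flat blue frame, 175 x 62 mm, round the mouth of one bay of the dock; which of the two bays it marks varies. Origin: centre of the bay's mouth, level with the dock's top (60 mm above the bench). x runs along the slot's length, z up. The slot is 150 mm (x) by 29 mm (y), bevelled 3 mm at the mouth, flat floor 45 mm below the mouth, so a seated drive stands 57 mm proud.
- dock: fixed black dock block, 185 (x) x 200 (y) x 60 mm (z), with two parallel bays 90 mm apart in y (centres at y = -45 and +45 mm) and a low side shelf (30 mm high) at y = +100 to +180 mm that carries the lever. Origin: centre of the block's underside, on the bench.
- lever (a joint): red lever on the dock's side shelf, pivoting about an axis along the dock's y. 0 = leaning to the dock's -x side (about 0.5 rad off upright), 1.0 rad = fully over, leaning to the dock's +x side; it stays where it is left. It starts at 0 to 0.15.
- lever_tip (a point): centre of the 26 mm ball on the end of the red lever, 80 mm from the pivot (which lies 52 mm above the bench); it swings in the dock's x-z plane.
- sorter: fixed green sorter, base 180 (x) x 290 (y) mm, three troughs along x at y = -85, 0 and +85 mm, tilted 12 degrees about x so that the drives' tops lean to +y; back plates 45 mm high behind each drive (+y side), front lips and end stops 14 mm high. The drive's underside lies 16 mm above the bench, its top about 117 mm. Origin: centre of the base's underside.
- pump_a: bystander: white pump module with blue front, 100 x 65 x 142 mm high. Origin: centre of its underside.
- pump_b: bystander: a second such pump module.
Not all that is in view belongs to the job. What is shaped like the blue_drive but purple is not meant.

How it is judged (in metres and radians):
On the way, in this order (a step that is already met when the one before it is completed fails the run):
1. both drives stand fully home in the bays of their own colours while the lever is still in its starting half (z of orange_drive in the frame of orange_bay below -0.041 m and horizontal distance between orange_drive and orange_bay below 0.006 m and angle between each of orange_drive, blue_drive's own z axis and vertical below 0.09 rad and angle between the x axis of orange_drive and the x axis of orange_bay, either way round below 0.07 rad and z of blue_drive in the frame of blue_bay below -0.041 m and horizontal distance between blue_drive and blue_bay below 0.006 m and angle between the x axis of blue_drive and the x axis of blue_bay, either way round below 0.07 rad and value of joint lever below 0.4 rad), for 0.2 s.
2. the lever is swung over (value of joint lever above 0.85 rad), for 0.2 s.
At the end, for the whole second after the job is handed in: Orange drive in the orange-framed bay and blue drive in the blue-framed bay: underside more than 41 mm below the mouth (floor at 45 mm), within 6 mm of the bay's centre, within 0.09 rad of upright and 0.07 rad of the slot's direction, at rest; lever beyond 0.85 of its 1.0 rad (z of orange_drive in the frame of orange_bay below -0.041 m and horizontal distance between orange_drive and orange_bay below 0.006 m and angle between each of orange_drive, blue_drive's own z axis and vertical below 0.09 rad and angle between the x axis of orange_drive and the x axis of orange_bay, either way round below 0.07 rad and z of blue_drive in the frame of blue_bay below -0.041 m and horizontal distance between blue_drive and blue_bay below 0.006 m and angle between the x axis of blue_drive and the x axis of blue_bay, either way round below 0.07 rad and value of joint lever above 0.85 rad and linear speed of each of orange_drive, blue_drive below 0.02 m/s); the robot touches nothing.
It fails at once if the orange drive is let drop into its bay (faster than 0.45 m/s inside the bay) (z of orange_drive in the frame of orange_bay below -0.004 m and horizontal distance between orange_drive and orange_bay below 0.02 m and linear speed of orange_drive above 0.45 m/s).
It fails at once if the blue drive is let drop into its bay (faster than 0.45 m/s inside the bay) (z of blue_drive in the frame of blue_bay below -0.004 m and horizontal distance between blue_drive and blue_bay below 0.02 m and linear speed of blue_drive above 0.45 m/s).
It fails at once if the grey drive or a pump is moved by more than 30 mm (distance of any of grey_drive, pump_a, pump_b from where it was at the start of the episode above 0.03 m).
It also fails if it takes over 72 s, if anything falls off the work surface, if the arm or the gripper's body presses on something with over 40 N, if the wrist force passes 120 N, or if a joint passes its speed limit or range.

### The arm

A 6-joint arm with a two-finger parallel gripper is mounted at the origin on the work surface. World frame = base frame: x ahead of the robot, y to its left, z up, the work surface at z = 0. Lengths are in m, angles in degrees, forces in N, time in s.
With the tool pointing down it reaches from about 0.3 to 0.85 m from the base axis. Payload 4.2 kg.
Tool frame: the origin (TCP) lies midway between the tips of the shut fingers; the grasp point (between the pads) lies 19 mm behind it; z points along the fingers, y is the line along which they close (so a half turn about z gives the same grasp; the last joint's range is limited). The gripper opens to 91 mm and grips with 3 to 60 N. Pads are 32 mm wide; open, the fingers measure 118 mm over their backs; the gripper's body (76 mm by 178 mm) begins 60 mm behind the grasp point.
Start: joints at [70.13, 18.312, 89.639, -0, 72.044, -1.146], TCP at [0.185, 0.545, 0.214] pointing down, gripper open.
Joint ranges: [-177.97, 177.97], [-48.28, 115.42], [12.27, 149.76], [-77.06, 257.06], [2.81, 150.46], [-146.56, 146.56]. Speed limits (degrees/s): [147.25, 147.25, 180, 180, 180, 180].

### API

Orientations are given as a 3x3 rotation matrix whose columns are the frame's x, y, z axes.
In Python, from workcell import r, capture, workorder gives the robot as it stands. The module is installed in compiled form; this text tells all that it offers.
- The arm moves only by the shell command python3 -m jog 'ROWS' [OPENING] [FORCE]. ROWS is JSON, a list of rows, each an object of numbers: "tx", "ty", "tz": the shift along the tool's x, y, z as a fraction of full scale; "rx", "ry", "rz": the turn, a rotation vector about the tool's x, y, z as a fraction of full scale. A call has 1 to 12 rows; each row shifts and turns the commanded pose from where the row before left it, along the tool's axes as they then stand; what a row does not reach is not made up. Full scale, the value 1, is 40 cm for a shift and 8 degrees for a turn. A row lasts 1/8 s, in which the tool goes at most 62.5 mm and 10.7 degrees, less where a joint would pass 70% of its speed; a pose out of reach is approached as far as the arm can. A call with a number of a shift or a turn outside -1 to 1 is refused whole. A call with a gripper value outside its range is refused whole. OPENING is the opening, from -1 (shut) to 1 (fully open), set as the call begins (- or left out, the last holds). The fingers move at their own pace and stop on an object; FORCE is the grip in N (left out, the last holds). Time passes only in rows, so rows that do not move let the fingers close. It gives the time, the measured TCP pose, the force, the opening and the grip force at its end, in the units of the state.
- r.get_obs(): the state, without advancing time (a new reading comes with each control period).
- capture(name): name is "side" or "top"; returns a dict with "color" (480x640x3 uint8, blue, green, red), "fovy" (degrees; the focal length in pixels is half the picture's height over the tangent of half this angle, whatever the lens; pixels are square), "cx", "cy" (the principal point, pixels), "cam_to_world" (4x4, takes a point from camera to world coordinates). Camera axes: x right, y up, looking along -z (the intrinsics and any distortion apply to the point x, -y, -z); pixel columns grow to the right and rows downward; lengths in m; the calibration is good to about 2 mm. A picture is of the moment at which its call begins. There is no depth.
- workorder.close_job(): hands the job in; it is judged then, once.
The state is a dict: "time": time; "qpos": joint angles; "dq": joint speeds; "effort": joint torques, N m; "tcp_pos": TCP position; "ee_rot": TCP orientation; "force": force on the tool from outside, world axes, zero at the start; "moment": the same for the moment, N m; "finger_gap": finger opening in m; "gripper_force": force on a finger pad.
Only numpy, scipy, OpenCV 4.12 (cv2) and the standard library are available. Lean on these libraries where they do the work, as an engineer would, in place of code of your own. Each camera call takes 0.05 s, during which the arm holds its last target. There are 200 camera calls.

## Working session

There is one attempt and no reset: what is moved stays moved. The work goes in short steps, Python scripts to look and compute and a shell command to move; the robot and the scene stay as the last step left them, time stands still between calls to the robot, and variables do not carry over. Pictures are saved under pics/ and viewed, at most 10 in all, crops included, and the job is handed in when it is done.

```bash
mkdir -p pics; ls; python3 - <<'E'
from workcell import r,capture
import cv2,numpy as np
for n in("side","top"):
    c=capture(n);cv2.imwrite(f"pics/{n}0.png",c["color"]);np.save(n+"0.npy",c,allow_pickle=True)
    print(n,c["fovy"],c["cx"],c["cy"],[k for k in c],np.round(c["cam_to_world"],3).tolist())
    for k in c:
        if k not in("color","fovy","cx","cy","cam_to_world"):print(k,c[k])
o=r.get_obs();print(o["time"],o["tcp_pos"],np.round(o["ee_rot"],3).tolist(),o["finger_gap"])
E
```

```text
pics
side 57.7014014049668 324.0227848922011 240.35674676995822 ['color', 'fovy', 'cx', 'cy', 'cam_to_world'] [[0.706, 0.436, -0.559, -0.075], [-0.709, 0.447, -0.546, -0.533], [0.012, 0.781, 0.624, 0.708], [0.0, 0.0, 0.0, 1.0]]
top 54.41047857385167 321.09352753910537 239.8608099690021 ['color', 'fovy', 'cx', 'cy', 'cam_to_world'] [[-0.011, 0.989, -0.149, 0.324], [-1.0, -0.01, 0.01, 0.023], [0.009, 0.149, 0.989, 1.229], [0.0, 0.0, 0.0, 1.0]]
0.1 [0.18442594 0.54415019 0.21320409] [[-0.947, 0.321, -0.001], [0.321, 0.947, -0.001], [0.0, -0.002, -1.0]] 0.09133459900823607
```

View pics/side0.png

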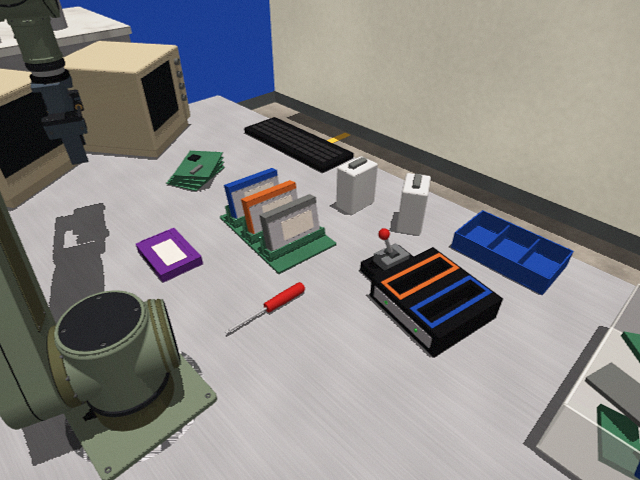

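View pics/top0.png

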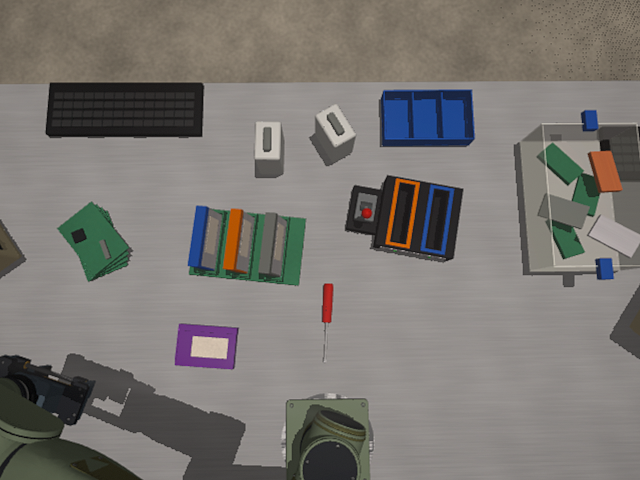

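The orange and blue drives lean at about top (237,240) and (200,237). The dock is at about (415,217), with the orange bay on the lever side. The purple decoy lies flat at (207,345). Next I'll measure.

```bash
cat > h.py <<'E'
import numpy as np,cv2
def load(n): return np.load(n,allow_pickle=True).item()
def foc(c): return 240/np.tan(np.radians(c["fovy"]/2))
def ray(c,p,z):
    f=foc(c);T=np.array(c["cam_to_world"]);d=T[:3,:3]@np.array([(p[0]-c["cx"])/f,-(p[1]-c["cy"])/f,-1]);o=T[:3,3]
    return o+d*(z-o[2])/d[2]
def proj(c,P):
    f=foc(c);T=np.array(c["cam_to_world"]);q=T[:3,:3].T@(np.array(P)-T[:3,3])
    return np.array([c["cx"]+f*q[0]/-q[2],c["cy"]-f*q[1]/-q[2]])
R={"orange":((5,150,80),(16,255,255)),"blue":((105,150,60),(122,255,255)),"green":((60,100,40),(90,255,255)),"red":((0,180,80),(3,255,255))}
def mask(c,k): return cv2.inRange(cv2.cvtColor(c["color"],cv2.COLOR_BGR2HSV),*map(np.array,R[k]))
def blobs(c,k,amin=60):
    cs,_=cv2.findContours(mask(c,k),cv2.RETR_EXTERNAL,cv2.CHAIN_APPROX_NONE)
    return sorted([x for x in cs if cv2.contourArea(x)>amin],key=cv2.contourArea,reverse=True)
E
python3 - <<'E'
from h import *
for n in("top","side"):
    c=load(n+"0.npy")
    for k in R:
        for b in blobs(c,k,40)[:7]:
            m=cv2.moments(b);ctr=(m["m10"]/m["m00"],m["m01"]/m["m00"]);q=cv2.boxPoints(cv2.minAreaRect(b))
            W=np.array([ray(c,p,.06)[:2] for p in q]);s=[np.linalg.norm(W[i]-W[i-1]) for i in(1,2)]
            print(n,k,int(cv2.contourArea(b)),np.round(ctr,1),"ctr@.06",np.round(ray(c,ctr,.06)[:2],4),"sides",np.round(s,3),"edges",np.round(np.degrees(np.arctan2(*(W[1]-W[0])[::-1])),1),np.round(W.mean(0),4))
c=load("top0.npy")["color"];cv2.imwrite("pics/z.png",np.hstack([cv2.resize(c[195:295,180:310],None,fx=3.07,fy=6,interpolation=0)[:600],cv2.resize(c[165:265,340:470],None,fx=3.07,fy=6,interpolation=0)[:600]]))
E
```

```text
top orange 1618 [402.2 213. ] ctr@.06 [ 0.5677 -0.1975] sides [0.178 0.065] edges -10.9 [ 0.569  -0.1979]
top orange 806 [605.7 171. ] ctr@.06 [ 0.6742 -0.7325] sides [0.057 0.118] edges -73.6 [ 0.6749 -0.7324]
top orange 724 [232.7 239.7] ctr@.06 [0.5028 0.2341] sides [0.058 0.163] edges -86.7 [0.5006 0.2343]
top blue 4318 [427.8 114.7] ctr@.06 [ 0.8322 -0.2751] sides [0.243 0.137] edges -90.4 [ 0.8333 -0.2745]
top blue 1583 [437.  219.2] ctr@.06 [ 0.5507 -0.2861] sides [0.178 0.064] edges -11.1 [ 0.5519 -0.2866]
top blue 686 [197.8 236.8] ctr@.06 [0.5111 0.3222] sides [0.06  0.164] edges -85.7 [0.5087 0.3227]
top blue 219 [427.6 142.8] ctr@.06 [ 0.7546 -0.2712] sides [0.221 0.011] edges -90.4 [ 0.754  -0.2749]
top blue 214 [605.7 268.5] ctr@.06 [ 0.4202 -0.7065] sides [0.033 0.048] edges -90.6 [ 0.4203 -0.7059]
top blue 193 [590.7 120. ] ctr@.06 [ 0.8143 -0.7067] sides [0.032 0.052] edges -85.0 [ 0.8145 -0.7068]
top green 3012 [ 95. 241.] ctr@.06 [0.5027 0.5803] sides [0.126 0.19 ] edges -58.6 [0.5032 0.5805]
top green 2172 [267.  251.8] ctr@.06 [0.4711 0.1472] sides [0.17  0.244] 
[... 970 characters left out ...]
 [246.6 184.2] ctr@.06 [0.5282 0.366 ] sides [0.278 0.154] edges 26.6 [0.5329 0.3725]
side green 1964 [281.3 245. ] ctr@.06 [0.4206 0.0911] sides [0.211 0.318] edges 47.9 [0.4153 0.114 ]
side green 1318 [196.6 169.3] ctr@.06 [0.4732 0.537 ] sides [0.272 0.205] edges 27.6 [0.4797 0.5509]
side green 866 [618.5 425.2] ctr@.06 [ 0.5064 -0.6173] sides [0.045 0.071] edges -2.4 [ 0.5085 -0.6186]
side green 241 [632.7 342.1] ctr@.06 [ 0.7015 -0.5825] sides [0.041 0.062] edges -14.0 [ 0.7029 -0.587 ]
side red 390 [284.4 296.5] ctr@.06 [ 0.3161 -0.0398] sides [0.098 0.03 ] edges -2.2 [ 0.3163 -0.0397]
side red 73 [383.6 233.6] ctr@.06 [ 0.6274 -0.0493] sides [0.022 0.04 ] edges -44.2 [ 0.6263 -0.0499]
```

View pics/z.png

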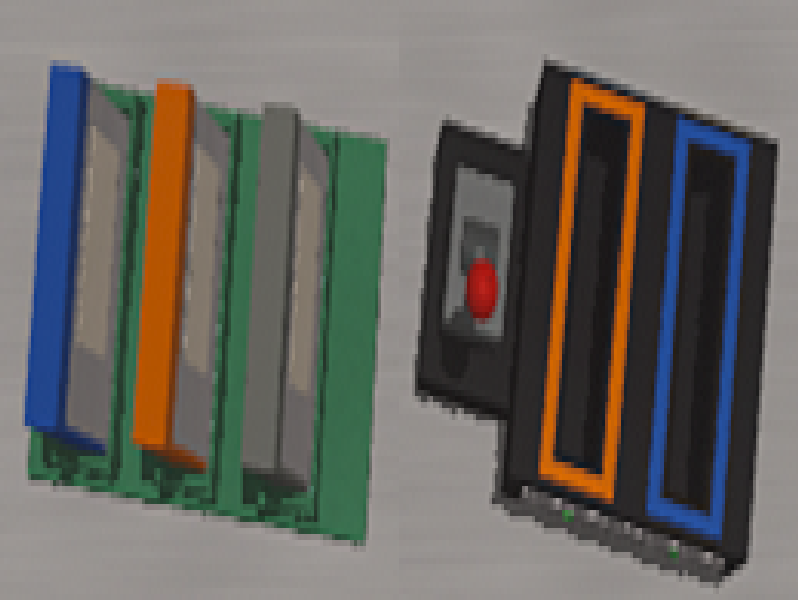

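```bash
python3 - <<'E'
from h import *
c=load("top0.npy");s=load("side0.npy")
a=np.radians(12)
def model(ctr,yaw): # ctr = underside centre xy
    y=np.radians(yaw);X=np.array([np.cos(y),np.sin(y),0]);Yh=np.array([-np.sin(y),np.cos(y),0]);Z=np.array([0,0,1.])
    return X,np.cos(a)*Yh-np.sin(a)*Z,np.sin(a)*Yh+np.cos(a)*Z
# base height: lowest underside point 16mm? try underside centre 16
h0=.0175
for n,FL,NL,FR,NR in(("blue",(52,62),(27,425),(86,64),(64,428)),("orange",(158,80),(135,443),(193,82),(170,447))):
    px=lambda p:(180+p[0]/3.07-.3,195+p[1]/6-.3)
    X,Y,Z=model(0,-5.3); zc=h0+.102*np.cos(a)
    zl=zc-.013*np.sin(a);zr=zc+.013*np.sin(a)
    P=[ray(c,px(p),z)for p,z in((FL,zl),(NL,zl),(FR,zr),(NR,zr))]
    print(n,"len",np.linalg.norm(P[0]-P[1]),"w",np.linalg.norm(P[0]-P[2]),np.linalg.norm(P[1]-P[3]),"yaw",np.degrees(np.arctan2(*(P[0]-P[1])[[1,0]])),np.degrees(np.arctan2(*(P[2]-P[3])[[1,0]])))
    top=np.mean(P,0);print(" top centre",np.round(top,4),"under",np.round(top-.102*Z,4))
    # side-view check: project top corners
    for i,j in((1,1),(1,-1),(-1,1),(-1,-1)): print("   side proj",np.round(proj(s,top+X*.0735*i+Y*.013*j),1))
    b=[q for q in blobs(s,n,300) if abs(cv2.boundingRect(q)[0]-235)<30][0][:,0]
    print("   side blob ext: left",b[b[:,0].argmin()],"top",b[b[:,1].argmin()],"right",b[b[:,0].argmax()],"bottom",b[b[:,1].argmax()])
for k in("orange","blue"):
    pass
# lever ball triangulation
def line(c,p):
    o=np.array(c["cam_to_world"])[:3,3];d=ray(c,p,0)-o;return o,d/np.linalg.norm(d)
(o1,d1),(o2,d2)=line(c,(366.5,212.9)),line(s,(383.8,233.8))
t=np.linalg.lstsq(np.c_[d1,-d2],o2-o1,rcond=None)[0];print("ball",o1+d1*t[0],o2+d2*t[1])
E
python3 - <<'E'
import cv2
c=cv2.imread("pics/side0.png");cv2.imwrite("pics/zs.png",cv2.resize(c[160:280,210:350],None,fx=5,fy=5,interpolation=0))
E
```

```text
blue len 0.14839932710095388 w 0.028814959842686918 0.030634755665782477 yaw -5.8677691746627705 -5.1559972327912735
 top centre [0.5058 0.3064 0.1173] under [0.5038 0.2853 0.0175]
   side proj [271.8 167.6]
   side proj [277.  169.5]
   side proj [224.6 185.2]
   side proj [229.4 187.5]
   side blob ext: left [224 185] top [270 168] right [276 175] bottom [234 217]
orange len 0.14822035692787958 w 0.02918556683604829 0.028749594171363912 yaw -5.905610419952979 -6.076053185164005
 top centre [0.4976 0.2227 0.1173] under [0.4956 0.2016 0.0175]
   side proj [289.8 180. ]
   side proj [295.5 182.1]
   side proj [241.6 199.2]
   side proj [246.9 201.9]
   side blob ext: left [241 199] top [289 180] right [295 187] bottom [253 233]
ball [ 0.55498863 -0.09889396  0.12595335] [ 0.55550491 -0.09942138  0.12611965]
```

View pics/zs.png

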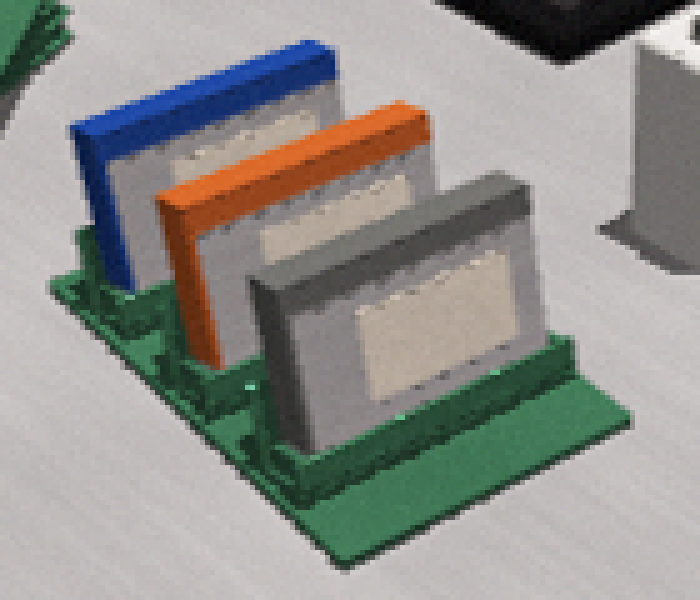

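The two views agree to about 1 px on both drives, and sizes and heights match the given ones. Next I'll write a planning helper that prints shifts and turns in jog units.

```bash
cat > plan.py <<'E'
import numpy as np,sys
from scipy.spatial.transform import Rotation as Ro
from workcell import r
a=np.radians(12)
def tool(yaw,tilt=0): # tool y along yaw+90, z down, leaned back by tilt
    y=np.radians(yaw);X=np.array([np.cos(y),np.sin(y),0]);Yh=np.array([-np.sin(y),np.cos(y),0]);t=np.radians(tilt)
    z=-(np.sin(t)*Yh+np.cos(t)*np.array([0,0,1.]));return np.c_[-X,np.cross(z,-X),z]
def to(pos,Rt):
    o=r.get_obs();R0=np.array(o["ee_rot"]);d=np.array(pos)-o["tcp_pos"]
    print("t",o["time"],"tcp",np.round(o["tcp_pos"],4),"gap",round(o["finger_gap"],4),"F",np.round(o["force"],1),"grip",o["gripper_force"])
    print(" turn(/8deg)",np.round(np.degrees(Ro.from_matrix(R0.T@Rt).as_rotvec())/8,3)," shift in current tool",np.round(R0.T@d/.4,4)," in target tool",np.round(Rt.T@d/.4,4))
TOP={"blue":np.array([.5058,.3064,.1168]),"orange":np.array([.4976,.2227,.1168])}
BAY={"blue":np.array([.5502,-.2859,.06]),"orange":np.array([.5672,-.1974,.06])}
YS,YB=-5.6,-11.0
E
python3 -c "
from plan import *
R=tool(YS,12);to(TOP['blue']-.06*R[:,2],R)"
```

```text
t 0.1 tcp [0.1844 0.5442 0.2132] gap 0.0913 F [0.1 0.6 0.2] grip 0.0
 turn(/8deg) [ 1.482 -0.173 -1.634]  shift in current tool [-0.9446 -0.2745  0.0947]  in target tool [-0.8576 -0.4518  0.1924]
```

```bash
python3 -m jog '[{"tx":-0.079,"ty":-0.023,"tz":0.008},{"tx":-0.079,"ty":-0.023,"tz":0.008},{"tx":-0.079,"ty":-0.023,"tz":0.008},{"tx":-0.079,"ty":-0.023,"tz":0.008},{"tx":-0.079,"ty":-0.023,"tz":0.008},{"tx":-0.079,"ty":-0.023,"tz":0.008},{"tx":-0.079,"ty":-0.023,"tz":0.008},{"tx":-0.079,"ty":-0.023,"tz":0.008},{"tx":-0.079,"ty":-0.023,"tz":0.008},{"tx":-0.079,"ty":-0.023,"tz":0.008},{"tx":-0.078,"ty":-0.022,"tz":0.007},{"tx":-0.078,"ty":-0.022,"tz":0.008}]' 0.3 20
python3 -m jog '[{"rx":0.37,"ry":-0.043,"rz":-0.41},{"rx":0.37,"ry":-0.043,"rz":-0.41},{"rx":0.37,"ry":-0.043,"rz":-0.41},{"rx":0.37,"ry":-0.043,"rz":-0.4},{},{}]'
python3 -c "
from plan import *
R=tool(YS,12);to(TOP['blue']+.044*R[:,2],R)"
```

```text
t 0.1 tcp [0.1844 0.5442 0.2132] gap 0.0913 F [0.1 0.6 0.2] grip 0.0
 turn(/8deg) [ 1.482 -0.173 -1.634]  shift in current tool [-0.9569 -0.3267  0.3491]  in target tool [-0.8576 -0.4518  0.4524]schema error: expected keys tx, ty, tz, rx, ry, rz
schema error: expected keys tx, ty, tz, rx, ry, rz
```

```bash
python3 -m jog '[{"tx":-0.12,"ty":-0.034,"tz":0.012,"rx":0,"ry":0,"rz":0},{"tx":-0.12,"ty":-0.034,"tz":0.012,"rx":0,"ry":0,"rz":0},{"tx":-0.12,"ty":-0.034,"tz":0.012,"rx":0,"ry":0,"rz":0},{"tx":-0.12,"ty":-0.034,"tz":0.012,"rx":0,"ry":0,"rz":0},{"tx":-0.12,"ty":-0.034,"tz":0.012,"rx":0,"ry":0,"rz":0},{"tx":-0.12,"ty":-0.034,"tz":0.012,"rx":0,"ry":0,"rz":0},{"tx":-0.12,"ty":-0.034,"tz":0.012,"rx":0,"ry":0,"rz":0},{"tx":-0.105,"ty":-0.036,"tz":0.01,"rx":0,"ry":0,"rz":0},{"tx":0,"ty":0,"tz":0,"rx":0.74,"ry":-0.09,"rz":-0.82},{"tx":0,"ty":0,"tz":0,"rx":0.74,"ry":-0.09,"rz":-0.82},{"tx":0,"ty":0,"tz":0,"rx":0,"ry":0,"rz":0},{"tx":0,"ty":0,"tz":0,"rx":0,"ry":0,"rz":0}]' 0.3 20
python3 -c "
from plan import *
R=tool(YS,12);to(TOP['blue']+.044*R[:,2],R)"
```

```text
time: 1.6
tcp_pos: [0.507, 0.3192, 0.176]
ee_rot: [[-0.995, 0.096, -0.019], [0.098, 0.974, -0.205], [-0.001, -0.206, -0.979]]
force: [0.5, 0.6, -0.8]
finger_gap: 0.0592
gripper_force: 0.0
t 1.6 tcp [0.507  0.3192 0.176 ] gap 0.0592 F [ 0.5  0.6 -0.8] grip 0.0
 turn(/8deg) [ 0.017  0.005 -0.004]  shift in current tool [ 1.000e-04 -1.300e-03  2.616e-01]  in target tool [-0.     -0.0007  0.2616]
```

```bash
python3 -m jog '[{"tx":0,"ty":-0.001,"tz":0.065,"rx":0,"ry":0,"rz":0},{"tx":0,"ty":0,"tz":0.065,"rx":0,"ry":0,"rz":0},{"tx":0,"ty":0,"tz":0.065,"rx":0,"ry":0,"rz":0},{"tx":0,"ty":0,"tz":0.065,"rx":0,"ry":0,"rz":0},{"tx":0,"ty":0,"tz":0,"rx":0,"ry":0,"rz":0},{"tx":0,"ty":0,"tz":0,"rx":0,"ry":0,"rz":0}]'
python3 -m jog '[{"tx":0,"ty":0,"tz":0,"rx":0,"ry":0,"rz":0},{"tx":0,"ty":0,"tz":0,"rx":0,"ry":0,"rz":0},{"tx":0,"ty":0,"tz":0,"rx":0,"ry":0,"rz":0},{"tx":0,"ty":0,"tz":0,"rx":0,"ry":0,"rz":0},{"tx":0,"ty":0,"tz":0,"rx":0,"ry":0,"rz":0},{"tx":0,"ty":0,"tz":0,"rx":0,"ry":0,"rz":0}]' -1 40
```

```text
time: 2.35
tcp_pos: [0.506, 0.2978, 0.0759]
ee_rot: [[-0.995, 0.096, -0.017], [0.098, 0.974, -0.204], [-0.003, -0.205, -0.979]]
force: [-0.6, 0.1, 0.7]
finger_gap: 0.0592
gripper_force: 0.0
time: 3.1
tcp_pos: [0.5059, 0.2992, 0.0749]
ee_rot: [[-0.995, 0.096, -0.017], [0.098, 0.974, -0.202], [-0.003, -0.203, -0.979]]
force: [-0.2, 6.0, 1.1]
finger_gap: 0.0264
gripper_force: 40.0
```

```bash
python3 -m jog '[{"tx":0,"ty":0,"tz":-0.04,"rx":0,"ry":0,"rz":0},{"tx":0,"ty":0,"tz":-0.08,"rx":0,"ry":0,"rz":0},{"tx":0,"ty":0,"tz":-0.08,"rx":0,"ry":0,"rz":0},{"tx":0,"ty":0,"tz":-0.08,"rx":0,"ry":0,"rz":0},{"tx":0,"ty":0,"tz":-0.08,"rx":0,"ry":0,"rz":0},{"tx":0,"ty":0,"tz":-0.04,"rx":0,"ry":0,"rz":0},{"tx":0,"ty":0,"tz":0,"rx":0,"ry":0,"rz":0},{"tx":0,"ty":0,"tz":0,"rx":0,"ry":0,"rz":0}]'
python3 -c "
from plan import *
R=tool(YB);to(BAY['blue']+[0,0,.158],R)"
```

```text
time: 4.1
tcp_pos: [0.5076, 0.3297, 0.2293]
ee_rot: [[-0.995, 0.094, -0.022], [0.097, 0.973, -0.208], [0.002, -0.209, -0.978]]
force: [-0.0, -0.1, -5.4]
finger_gap: 0.0255
gripper_force: 40.0
t 4.1 tcp [0.5076 0.3297 0.2293] gap 0.0255 F [-0.  -0.1 -5.4] grip 39.979437589645386
 turn(/8deg) [-1.507  0.06   0.68 ]  shift in current tool [-0.2549 -1.4819  0.3452]  in target tool [-0.3981 -1.4903  0.0282]
```

```bash
python3 -m jog '[{"tx":0,"ty":0,"tz":0,"rx":-0.5,"ry":0.02,"rz":0.227},{"tx":0,"ty":0,"tz":0,"rx":-0.5,"ry":0.02,"rz":0.227},{"tx":0,"ty":0,"tz":0,"rx":-0.5,"ry":0.02,"rz":0.227},{"tx":-0.01,"ty":-0.04,"tz":0,"rx":0,"ry":0,"rz":0},{"tx":-0.025,"ty":-0.09,"tz":0,"rx":0,"ry":0,"rz":0},{"tx":-0.03,"ty":-0.11,"tz":0,"rx":0,"ry":0,"rz":0},{"tx":-0.03,"ty":-0.11,"tz":0,"rx":0,"ry":0,"rz":0},{"tx":-0.03,"ty":-0.11,"tz":0,"rx":0,"ry":0,"rz":0},{"tx":-0.03,"ty":-0.11,"tz":0,"rx":0,"ry":0,"rz":0},{"tx":-0.03,"ty":-0.11,"tz":0,"rx":0,"ry":0,"rz":0},{"tx":-0.03,"ty":-0.11,"tz":0,"rx":0,"ry":0,"rz":0}]'
python3 -m jog '[{"tx":-0.03,"ty":-0.11,"tz":0,"rx":0,"ry":0,"rz":0},{"tx":-0.03,"ty":-0.11,"tz":0,"rx":0,"ry":0,"rz":0},{"tx":-0.03,"ty":-0.11,"tz":0,"rx":0,"ry":0,"rz":0},{"tx":-0.03,"ty":-0.11,"tz":0,"rx":0,"ry":0,"rz":0},{"tx":-0.03,"ty":-0.11,"tz":0,"rx":0,"ry":0,"rz":0},{"tx":-0.03,"ty":-0.11,"tz":0,"rx":0,"ry":0,"rz":0},{"tx":-0.02,"ty":-0.04,"tz":0,"rx":0,"ry":0,"rz":0},{"tx":0,"ty":0,"tz":0,"rx":0,"ry":0,"rz":0},{"tx":0,"ty":0,"tz":0,"rx":0,"ry":0,"rz":0}]'
cat > look.py <<'E'
import sys;from h import *;from plan import *;from workcell import capture
k,nm=sys.argv[1:3]
R=tool(YB);to(BAY[k]+[0,0,.158],R);o=r.get_obs();g=np.array(o["tcp_pos"])
zt=g[2]+.044
for n in("top","side"):
    c=capture(n);np.save(f"{n}_{nm}.npy",c,allow_pickle=True)
    for b in blobs(c,k,100):
        W=ray(c,b[:,0].mean(0),zt)
        if np.linalg.norm(W[:2]-g[:2])<.09:
            print(n,"top-plane corners", [list(np.round(ray(c,q,zt)[:2],4)) for q in cv2.boxPoints(cv2.minAreaRect(b))],"px",cv2.boundingRect(b))
    X=-R[:,0];Y=R[:,1];t=np.r_[g[:2],zt]
    print(n,"expected corner px",[list(np.round(proj(c,t+X*.0735*i+Y*.013*j),1)) for i in(1,-1) for j in(1,-1)])
    p=proj(c,t).astype(int);x0,y0=np.clip(p-[65,60],0,[510,360])
    q=cv2.resize(c["color"][y0:y0+120,x0:x0+130],None,fx=3,fy=5,interpolation=0);print("crop origin",x0,y0)
    im=q if n=="top" else np.hstack([im,q])
cv2.imwrite(f"pics/{nm}.png",im)
E
python3 look.py blue b1
```

```text
time: 5.48
tcp_pos: [0.5314, 0.0016, 0.23]
ee_rot: [[-0.982, 0.19, 0.0], [0.19, 0.982, -0.0], [-0.0, -0.0, -1.0]]
force: [0.9, 0.5, -5.8]
finger_gap: 0.0256
gripper_force: 40.0
time: 6.6
tcp_pos: [0.557, -0.285, 0.2299]
ee_rot: [[-0.982, 0.19, 0.001], [0.19, 0.982, 0.003], [-0.001, 0.003, -1.0]]
force: [0.6, 0.9, -5.8]
finger_gap: 0.0262
gripper_force: 40.0
t 6.6 tcp [ 0.557  -0.285   0.2299] gap 0.0262 F [ 0.6  0.9 -5.8] grip 39.989195466041565
 turn(/8deg) [0.023 0.004 0.006]  shift in current tool [ 0.0164 -0.0057  0.0297]  in target tool [ 0.0163 -0.0056  0.0297]
top expected corner px [[np.float64(460.8), np.float64(162.5)], [np.float64(472.9), np.float64(164.6)], [np.float64(451.3), np.float64(229.4)], [np.float64(463.6), np.float64(231.7)]]
crop origin 397 136
side top-plane corners [[np.float64(0.3941), np.float64(-0.2799)], [np.float64(0.5875), np.float64(-0.2372)], [np.float64(0.5695), np.float64(-0.2934)], [np.float64(0.3872), np.float64(-0.3255)]] px (431, 207, 49, 64)
side expected corner px [[np.float64(497.3), np.float64(197.1)], [np.float64(509.1), np.float64(203.7)], [np.float64(440.6), np.float64(223.1)], [np.float64(452.1), np.float64(230.9)]]
crop origin 410 153
```

View pics/b1.png

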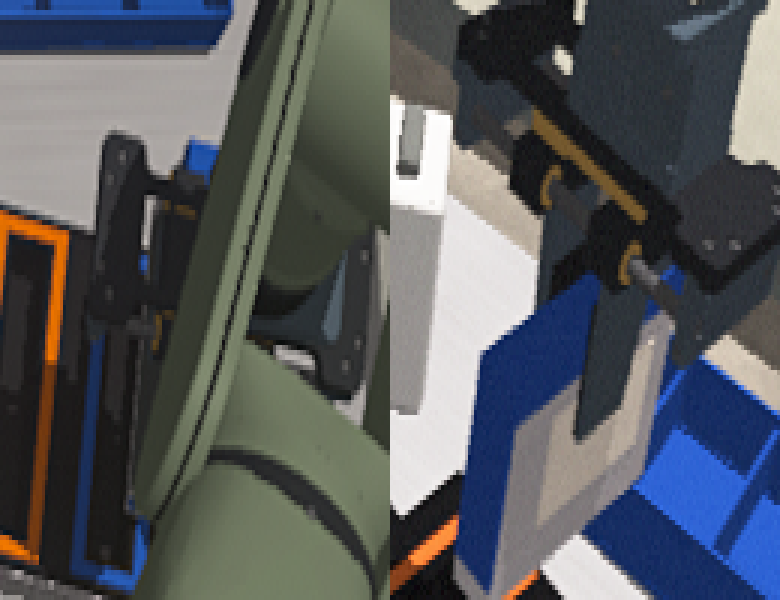

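The side view shows the drive held upright. Its near top corner is at (440,223), against an expected (440.6,223.1). I'll check the lower corners for any pitch in the grip.

```bash
python3 - <<'E'
from h import *
from plan import *
c=load("side_b1.npy");g=np.array(r.get_obs()["tcp_pos"]);R=np.array(r.get_obs()["ee_rot"])
for dz in(.044,.028,-.058):
    print(dz,[list(np.round(proj(c,g-R[:,2]*dz-R[:,0]*.0735*i+R[:,1]*.013*j),1)) for i in(-1,1) for j in(1,-1)])
E
cat > zoom.py <<'E'
import sys,cv2;from h import *
f,x,y,w,h,k,o=sys.argv[1:];x,y,w,h,k=map(int,(x,y,w,h,k));cv2.imwrite(o,cv2.resize(load(f)["color"][y:y+h,x:x+w],None,fx=k,fy=k,interpolation=0))
E
python3 zoom.py side_b1.npy 420 190 100 85 7 pics/b1z.png
```

```text
0.044 [[np.float64(440.7), np.float64(222.9)], [np.float64(452.3), np.float64(230.7)], [np.float64(497.3), np.float64(196.8)], [np.float64(509.1), np.float64(203.4)]]
0.028 [[np.float64(439.0), np.float64(230.4)], [np.float64(450.4), np.float64(238.3)], [np.float64(495.1), np.float64(204.0)], [np.float64(506.7), np.float64(210.7)]]
-0.058 [[np.float64(430.7), np.float64(267.6)], [np.float64(441.1), np.float64(275.8)], [np.float64(483.9), np.float64(240.0)], [np.float64(494.6), np.float64(247.0)]]
```

View pics/b1z.png

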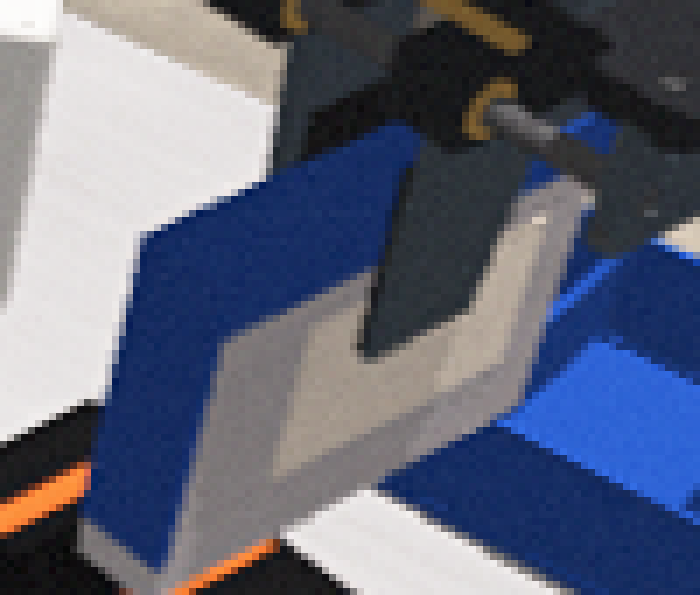

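The drive matches the model at every visible corner to within about 1 px, so I'll align it over the bay and lower it to just above the mouth.

```bash
python3 -m jog '[{"tx":0.016,"ty":-0.0055,"tz":0,"rx":0.023,"ry":0.004,"rz":0.006},{"tx":0,"ty":0,"tz":0.065,"rx":0,"ry":0,"rz":0},{"tx":0,"ty":0,"tz":0.065,"rx":0,"ry":0,"rz":0},{"tx":0,"ty":0,"tz":0.065,"rx":0,"ry":0,"rz":0},{"tx":0,"ty":0,"tz":0.065,"rx":0,"ry":0,"rz":0},{"tx":0,"ty":0,"tz":0,"rx":0,"ry":0,"rz":0},{"tx":0,"ty":0,"tz":0,"rx":0,"ry":0,"rz":0}]'
python3 -c "
from plan import *
R=tool(YB);to(BAY['blue']+[0,0,.013],R)"
```

```text
time: 7.58
tcp_pos: [0.5517, -0.2874, 0.1277]
ee_rot: [[-0.982, 0.191, 0.004], [0.191, 0.982, -0.003], [-0.004, -0.002, -1.0]]
force: [0.7, 0.5, -5.1]
finger_gap: 0.0261
gripper_force: 40.0
t 7.575 tcp [ 0.5517 -0.2874  0.1277] gap 0.0261 F [ 0.7  0.5 -5.1] grip 39.9891722202301
 turn(/8deg) [-0.013  0.03  -0.004]  shift in current tool [0.0049 0.0033 0.1368]  in target tool [0.0043 0.003  0.1368]
```

```bash
python3 -m jog '[{"tx":0.004,"ty":0.003,"tz":0,"rx":0,"ry":0.02,"rz":0},{"tx":0,"ty":0,"tz":0.012,"rx":0,"ry":0,"rz":0},{"tx":0,"ty":0,"tz":0.012,"rx":0,"ry":0,"rz":0},{"tx":0,"ty":0,"tz":0.012,"rx":0,"ry":0,"rz":0},{"tx":0,"ty":0,"tz":0.012,"rx":0,"ry":0,"rz":0},{"tx":0,"ty":0,"tz":0,"rx":0,"ry":0,"rz":0}]'
python3 -c "
from plan import *
R=tool(YB);to(BAY['blue']+[0,0,.013],R)
print(r.get_obs()['moment'])"
```

```text
time: 8.32
tcp_pos: [0.5565, -0.2873, 0.1122]
ee_rot: [[-0.981, 0.193, 0.016], [0.193, 0.981, -0.006], [-0.017, -0.003, -1.0]]
force: [9.1, 1.4, 8.8]
finger_gap: 0.0259
gripper_force: 40.0
t 8.325 tcp [ 0.5565 -0.2873  0.1122] gap 0.0259 F [9.1 1.4 8.8] grip 40.00171422958374
 turn(/8deg) [-0.019  0.121 -0.018]  shift in current tool [0.0179 0.0007 0.0977]  in target tool [0.0163 0.0005 0.098 ]
[ 0.50290047 -1.17857827 -0.17621609]
```

```bash
python3 - <<'E'
from h import *
from plan import *
from workcell import capture
c=capture("side");np.save("side_b2.npy",c,allow_pickle=True)
o=r.get_obs();g=np.array(o["tcp_pos"]);R=np.array(o["ee_rot"]);print(g,o["force"])
for dz in(.044,.028,-.058):
    print(dz,[list(np.round(proj(c,g-R[:,2]*dz-R[:,0]*.0735*i+R[:,1]*.013*j),1)) for i in(-1,1) for j in(1,-1)])
y=np.radians(YB);X=np.array([np.cos(y),np.sin(y),0]);Y=np.array([-np.sin(y),np.cos(y),0])
for a,b in((.075,.0145),(.0875,.031)): print("slot/frame",[list(np.round(proj(c,BAY['blue']+X*a*i+Y*b*j),1)) for i in(-1,1) for j in(1,-1)])
E
python3 zoom.py side_b2.npy 395 225 110 85 7 pics/b2.png
```

```text
[ 0.55656908 -0.28734026  0.11218318] [9.97958754 0.7658411  9.22227082]
0.044 [[np.float64(429.7), np.float64(275.5)], [np.float64(439.9), np.float64(283.7)], [np.float64(482.9), np.float64(246.9)], [np.float64(493.4), np.float64(253.9)]]
0.028 [[np.float64(428.4), np.float64(281.7)], [np.float64(438.5), np.float64(289.9)], [np.float64(481.1), np.float64(253.0)], [np.float64(491.5), np.float64(260.0)]]
-0.058 [[np.float64(422.1), np.float64(312.5)], [np.float64(431.4), np.float64(320.8)], [np.float64(472.2), np.float64(283.3)], [np.float64(481.8), np.float64(290.5)]]
slot/frame [[np.float64(418.7), np.float64(311.4)], [np.float64(429.2), np.float64(320.8)], [np.float64(470.0), np.float64(282.3)], [np.float64(480.8), np.float64(290.4)]]
slot/frame [[np.float64(408.4), np.float64(308.8)], [np.float64(430.7), np.float64(329.1)], [np.float64(468.0), np.float64(275.7)], [np.float64(491.0), np.float64(292.7)]]
```

View pics/b2.png

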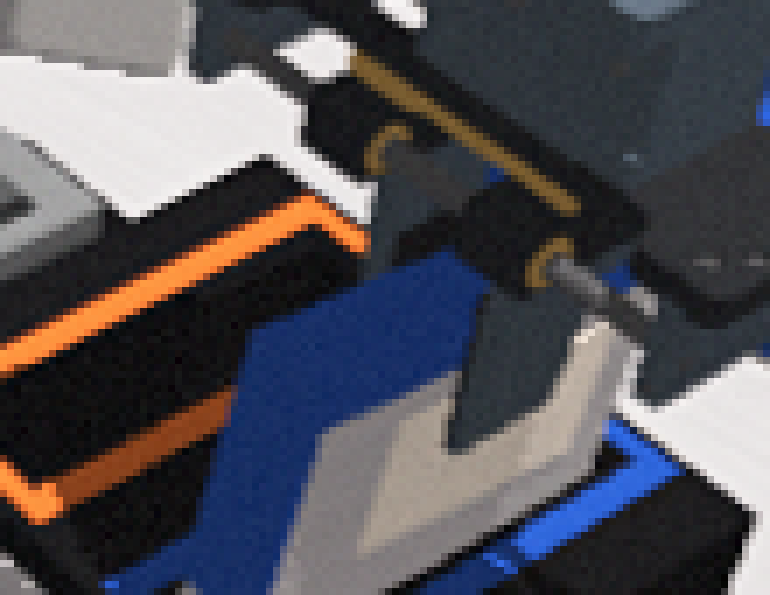

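The near (−x) end is riding on the rim: its top corner is at (431,272), against an expected (429.7,275.5). The frame's far corner, at (492.6,291.7), suggests the bay is slightly farther in +x. I'll refine the bay poses and measure the hung-up drive's pitch.

```bash
python3 - <<'E'
from h import *
from plan import *
for n in("top0","side0"):
    c=load(n+".npy")
    for k in("orange","blue"):
        for b in blobs(c,k,1000):
            W=np.array([ray(c,p,.06)[:2] for p in b[:,0]])
            if np.linalg.norm(W.mean(0)-BAY[k][:2])<.03:
                (cc,sz,an)=cv2.minAreaRect((W*1000).astype(np.float32));print(n,k,np.round(cc,1),np.round(sz,1),round(an,2))
                hull=cv2.convexHull(b);M=cv2.minEnclosingTriangle
                # inner hole
                m=mask(c,k);m2=np.zeros_like(m);cv2.drawContours(m2,[b],-1,255,-1)
                hole=cv2.erode(cv2.bitwise_and(m2,255-m),np.ones((1,1)));cs,_=cv2.findContours(hole,0,1);q=max(cs,key=cv2.contourArea)
                W=np.array([ray(c,p,.06)[:2] for p in q[:,0]]);(cc,sz,an)=cv2.minAreaRect((W*1000).astype(np.float32));print("   hole",np.round(cc,1),np.round(sz,1),round(an,2))
c=load("side_b2.npy");T=lambda p,z:np.round(ray(c,p,z)[:2],4)
print(T((431,272.1),.156),T((492.6,291.7),.06))
c=load("side_b1.npy")
E
```

```text
top0 orange [ 568.9 -197.8] [ 64.5 177.1] 79.05
   hole [ 569.  -197.7] [ 39.4 156.9] 78.91
top0 blue [ 551.9 -286.4] [ 63.2 176.1] 78.91
   hole [ 551.6 -286.3] [ 40.5 157.1] 78.96
side0 orange [ 571.3 -197.3] [ 63.8 177.9] 78.93
   hole [ 571.1 -197.3] [ 39.2 156.6] 78.73
side0 blue [ 554.2 -285.4] [ 64.2 177.9] 79.07
   hole [ 554.1 -285.5] [ 40.  156.8] 79.04
[ 0.4947 -0.2571] [ 0.6353 -0.3339]
```

```bash
sed -i 's/^BAY=.*/BAY={"blue":np.array([.5530,-.2860,.06]),"orange":np.array([.5700,-.1976,.06])}/' plan.py
python3 -m jog '[{"tx":0,"ty":0,"tz":-0.04,"rx":0,"ry":0,"rz":0},{"tx":0,"ty":0,"tz":-0.04,"rx":0,"ry":0,"rz":0},{"tx":0,"ty":0,"tz":-0.02,"rx":0,"ry":0,"rz":0},{"tx":0,"ty":0,"tz":0,"rx":0,"ry":0,"rz":0},{"tx":0,"ty":0,"tz":0,"rx":0,"ry":0,"rz":0}]'
python3 - <<'E'
from h import *
from plan import *
from workcell import capture
to(BAY['blue']+[0,0,.09],tool(YB))
c=capture("side");np.save("side_b3.npy",c,allow_pickle=True)
o=r.get_obs();g=np.array(o["tcp_pos"]);R=np.array(o["ee_rot"])
for dz in(.044,.028,-.058):
    print(dz,[list(np.round(proj(c,g-R[:,2]*dz-R[:,0]*.0735*i+R[:,1]*.013*j),1)) for i in(-1,1) for j in(1,-1)])
E
python3 zoom.py side_b3.npy 405 205 110 85 7 pics/b3.png
```

```text
time: 9.0
tcp_pos: [0.5492, -0.2856, 0.1465]
ee_rot: [[-0.981, 0.192, -0.002], [0.192, 0.981, -0.0], [0.002, -0.001, -1.0]]
force: [1.1, -0.1, -5.0]
finger_gap: 0.0258
gripper_force: 40.0
t 9.0 tcp [ 0.5492 -0.2856  0.1465] gap 0.0258 F [ 1.1 -0.1 -5. ] grip 39.998154044151306
 turn(/8deg) [-0.005 -0.015 -0.008]  shift in current tool [-0.0095  0.0008 -0.0087]  in target tool [-0.0095  0.0008 -0.0087]
0.044 [[np.float64(430.2), np.float64(262.4)], [np.float64(440.8), np.float64(270.6)], [np.float64(484.5), np.float64(235.0)], [np.float64(495.4), np.float64(242.0)]]
0.028 [[np.float64(428.7), np.float64(269.0)], [np.float64(439.2), np.float64(277.2)], [np.float64(482.5), np.float64(241.4)], [np.float64(493.2), np.float64(248.4)]]
-0.058 [[np.float64(421.5), np.float64(301.8)], [np.float64(431.1), np.float64(310.1)], [np.float64(472.7), np.float64(273.5)], [np.float64(482.5), np.float64(280.7)]]
```

View pics/b3.png

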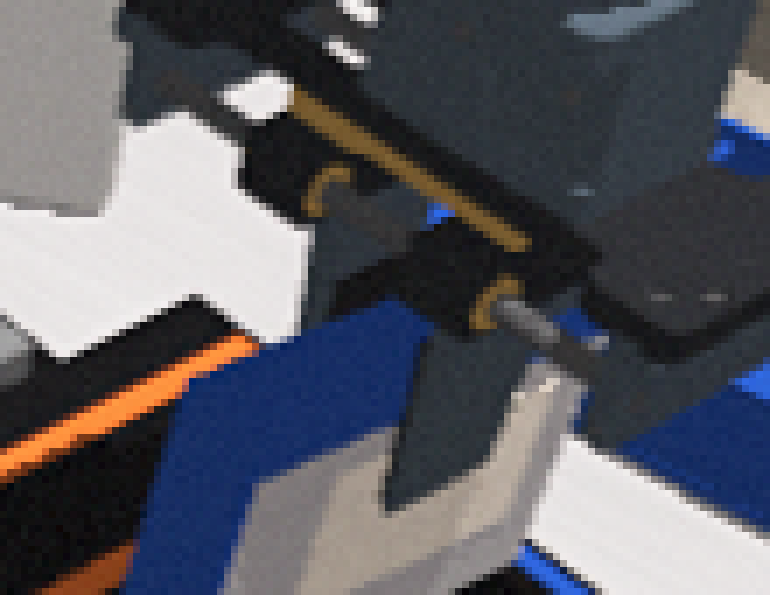

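The drive has pitched about 4° in the grip, near end up. I'll set it down on free bench, let it stand flat, and regrasp it true.

```bash
python3 -c "
from plan import *
to([.36,-.25,.075],tool(YB))"
```

```text
t 9.05 tcp [ 0.5492 -0.2856  0.1464] gap 0.0259 F [-0.1  0.2 -4.7] grip 39.99821484088898
 turn(/8deg) [-0.004 -0.016 -0.007]  shift in current tool [ 0.4809 -0.0034  0.1796]  in target tool [ 0.4813 -0.003   0.1785]
```

```bash
python3 -m jog '[{"tx":0.04,"ty":0,"tz":-0.01,"rx":0,"ry":0,"rz":0},{"tx":0.08,"ty":0,"tz":0,"rx":0,"ry":0,"rz":0},{"tx":0.1,"ty":0,"tz":0,"rx":0,"ry":0,"rz":0},{"tx":0.1,"ty":0,"tz":0,"rx":0,"ry":0,"rz":0},{"tx":0.1,"ty":-0.003,"tz":0,"rx":0,"ry":0,"rz":0},{"tx":0.06,"ty":0,"tz":0,"rx":0,"ry":0,"rz":0},{"tx":0,"ty":0,"tz":0,"rx":0,"ry":-0.5,"rz":0},{"tx":0,"ty":0,"tz":0.06,"rx":0,"ry":0,"rz":0},{"tx":0,"ty":0,"tz":0.06,"rx":0,"ry":0,"rz":0},{"tx":0,"ty":0,"tz":0.05,"rx":0,"ry":0,"rz":0},{"tx":0,"ty":0,"tz":0.015,"rx":0,"ry":0,"rz":0},{"tx":0,"ty":0,"tz":0,"rx":0,"ry":0,"rz":0}]'
python3 - <<'E'
from h import *
from plan import *
from workcell import capture
to([.36,-.25,.058],tool(YB))
c=capture("side");np.save("side_b4.npy",c,allow_pickle=True)
g=np.array(r.get_obs()["tcp_pos"]);R=tool(YB)
m=mask(c,"blue");b=[q for q in blobs(c,"blue",100) if np.linalg.norm(q[:,0].mean(0)-proj(c,g+[0,0,.03]))<50]
for q in b: print(cv2.boundingRect(q),"TL/left",q[q[:,0,0].argmin()][0],"bot",q[q[:,0,1].argmax()][0])
E
```

```text
time: 10.55
tcp_pos: [0.3656, -0.251, 0.0777]
ee_rot: [[-0.979, 0.192, 0.067], [0.191, 0.981, -0.014], [-0.069, -0.001, -0.998]]
force: [-0.1, -0.0, -5.2]
finger_gap: 0.0258
gripper_force: 40.0
t 10.55 tcp [ 0.3656 -0.251   0.0777] gap 0.0258 F [-0.1 -0.  -5.2] grip 39.998213052749634
 turn(/8deg) [-0.007  0.493 -0.007]  shift in current tool [ 0.0177 -0.0002  0.0482]  in target tool [ 0.0143 -0.0002  0.0493]
(342, 319, 38, 56) TL/left [342 358] bot [349 374]
```

```bash
python3 -m jog '[{"tx":0,"ty":0,"tz":0.01,"rx":0,"ry":0,"rz":0},{"tx":0,"ty":0,"tz":0.01,"rx":0,"ry":0,"rz":0},{"tx":0,"ty":0,"tz":0.01,"rx":0,"ry":0,"rz":0},{"tx":0,"ty":0,"tz":0.01,"rx":0,"ry":0,"rz":0},{"tx":0,"ty":0,"tz":0,"rx":0,"ry":0,"rz":0}]' -1 40
```

```text
time: 11.22
tcp_pos: [0.3672, -0.2514, 0.0614]
ee_rot: [[-0.979, 0.192, 0.068], [0.191, 0.981, -0.014], [-0.069, -0.001, -0.998]]
force: [0.1, -0.2, -5.3]
finger_gap: 0.0259
gripper_force: 40.0
```

```bash
python3 -m jog '[{"tx":0,"ty":0,"tz":0.005,"rx":0,"ry":0,"rz":0},{"tx":0,"ty":0,"tz":0.005,"rx":0,"ry":0,"rz":0},{"tx":0,"ty":0,"tz":0,"rx":0,"ry":0,"rz":0}]' -1 15
```

```text
time: 11.6
tcp_pos: [0.3657, -0.2512, 0.0583]
ee_rot: [[-0.98, 0.191, 0.065], [0.19, 0.982, -0.014], [-0.066, -0.001, -0.998]]
force: [-8.6, 0.5, 10.9]
finger_gap: 0.0261
gripper_force: 15.0
```

```bash
python3 -m jog '[{"tx":0,"ty":0,"tz":0,"rx":0,"ry":0,"rz":0},{"tx":0,"ty":0,"tz":0,"rx":0,"ry":0,"rz":0},{"tx":0,"ty":0,"tz":0,"rx":0,"ry":0,"rz":0},{"tx":0,"ty":0,"tz":0,"rx":0,"ry":0,"rz":0},{"tx":0,"ty":0,"tz":-0.05,"rx":0,"ry":0,"rz":0},{"tx":0,"ty":0,"tz":-0.1,"rx":0,"ry":0,"rz":0},{"tx":0,"ty":0,"tz":-0.1,"rx":0,"ry":0.25,"rz":0},{"tx":0,"ty":0,"tz":0,"rx":0,"ry":0.24,"rz":0},{"tx":0,"ty":0,"tz":0,"rx":0,"ry":0,"rz":0}]' 0.3 40
python3 - <<'E'
from h import *
from plan import *
from workcell import capture
to([.36,-.25,.058],tool(YB))
for n in("side","top"):
    c=capture(n);np.save(n+"_b5.npy",c,allow_pickle=True)
    for z in (.102,):
        for b in blobs(c,"blue",30):
            w=ray(c,b[:,0].mean(0),z)
            if np.linalg.norm(w[:2]-[.36,-.25])<.15:
                q=cv2.approxPolyDP(b,2.5,True)[:,0];print(n,[(list(map(int,p)),list(np.round(ray(c,p,z)[:2],4))) for p in q])
c=load("side_b5.npy");q=proj(c,[.36,-.25,.06]).astype(int);print(q)
t=load("top_b5.npy")
cv2.imwrite("pics/b5.png",np.hstack([cv2.resize(c["color"][q[1]-60:q[1]+60,q[0]-65:q[0]+65],None,fx=3,fy=4.5,interpolation=0),cv2.resize(t["color"][220:340,390:520],None,fx=3,fy=4.5,interpolation=0)]))
E
```

```text
time: 12.72
tcp_pos: [0.3608, -0.2498, 0.1567]
ee_rot: [[-0.982, 0.191, -0.0], [0.191, 0.982, -0.001], [-0.0, -0.001, -1.0]]
force: [-0.8, 0.1, -0.7]
finger_gap: 0.059
gripper_force: 0.0
t 12.725 tcp [ 0.3608 -0.2498  0.1567] gap 0.059 F [-0.8  0.1 -0.7] grip 0.0
 turn(/8deg) [-0.004  0.    -0.003]  shift in current tool [ 0.002  -0.0006  0.2466]  in target tool [ 0.002  -0.0008  0.2466]
side [([492, 292], [np.float64(0.5876), np.float64(-0.3464)]), ([468, 275], [np.float64(0.5972), np.float64(-0.288)]), ([444, 288], [np.float64(0.5299), np.float64(-0.2743)]), ([440, 296], [np.float64(0.5056), np.float64(-0.2809)]), ([390, 325], [np.float64(0.3794), np.float64(-0.258)]), ([388, 317], [np.float64(0.3918), np.float64(-0.2436)]), ([344, 341], [np.float64(0.2943), np.float64(-0.2242)]), ([342, 372], [np.float64(0.2462), np.float64(-0.2643)]), ([350, 381], [np.float64(0.2431), np.float64(-0.2846)]), ([354, 355], [np.float64(0.2848), np.float64(-0.2558)]), ([416, 320], [np.float64(0.4225), np.float64(-0.2839)]), ([417, 315], [np.float64(0.4338), np.float64(-0.2781)]), ([432, 328], [np.float64(0.4276), np.float64(-0.315)])]
top [([429, 263], [np.float64(0.4345), np.float64(-0.2503)]), ([428, 268], [np.float64(0.4224), np.float64(-0.2473)]), ([438, 273], [np.float64(0.41), np.float64(-0.271)]), ([439, 265], [np.float64(0.4294), np.float64(-0.2743)])]
top [([437, 280], [np.float64(0.3932), np.float64(-0.2677)]), ([433, 281], [np.float64(0.3909), np.float64(-0.2579)]), ([432, 296], [np.float64(0.3549), np.float64(-0.2539)]), ([435, 295], [np.float64(0.3572), np.float64(-0.2612)])]
[377 343]
```

```bash
python3 -m jog '[{"tx":-0.002,"ty":0,"tz":0.065,"rx":0,"ry":0,"rz":0},{"tx":0,"ty":0,"tz":0.065,"rx":0,"ry":0,"rz":0},{"tx":0,"ty":0,"tz":0.065,"rx":0,"ry":0,"rz":0},{"tx":0,"ty":0,"tz":0.051,"rx":0,"ry":0,"rz":0},{"tx":0,"ty":0,"tz":0,"rx":0,"ry":0,"rz":0},{"tx":0,"ty":0,"tz":0,"rx":0,"ry":0,"rz":0}]' 0.3 60
python3 -m jog '[{"tx":0,"ty":0,"tz":0,"rx":0,"ry":0,"rz":0},{"tx":0,"ty":0,"tz":0,"rx":0,"ry":0,"rz":0},{"tx":0,"ty":0,"tz":0,"rx":0,"ry":0,"rz":0},{"tx":0,"ty":0,"tz":0,"rx":0,"ry":0,"rz":0},{"tx":0,"ty":0,"tz":0,"rx":0,"ry":0,"rz":0},{"tx":0,"ty":0,"tz":0,"rx":0,"ry":0,"rz":0}]' -1 60
python3 -m jog '[{"tx":0,"ty":0,"tz":-0.04,"rx":0,"ry":0,"rz":0},{"tx":0,"ty":0,"tz":-0.08,"rx":0,"ry":0,"rz":0},{"tx":0,"ty":0,"tz":-0.08,"rx":0,"ry":0,"rz":0},{"tx":0,"ty":0,"tz":-0.03,"rx":0,"ry":0,"rz":0},{"tx":0,"ty":0,"tz":0,"rx":0,"ry":0,"rz":0},{"tx":0,"ty":0,"tz":0,"rx":0,"ry":0,"rz":0}]'
python3 -c "
from plan import *
to(BAY['blue']+[0,0,.065],tool(YB))"
```

```text
time: 13.58
tcp_pos: [0.3615, -0.2503, 0.059]
ee_rot: [[-0.981, 0.192, 0.0], [0.192, 0.981, -0.001], [-0.001, -0.001, -1.0]]
force: [-0.1, -0.4, 0.1]
finger_gap: 0.0593
gripper_force: 0.0
time: 14.32
tcp_pos: [0.3616, -0.2504, 0.0591]
ee_rot: [[-0.981, 0.192, 0.001], [0.192, 0.981, -0.001], [-0.001, -0.001, -1.0]]
force: [-1.3, 0.6, 3.2]
finger_gap: 0.0254
gripper_force: 60.0
time: 15.08
tcp_pos: [0.3604, -0.2495, 0.1493]
ee_rot: [[-0.981, 0.192, -0.002], [0.192, 0.981, 0.001], [0.002, 0.0, -1.0]]
force: [-0.2, -0.8, -6.3]
finger_gap: 0.026
gripper_force: 60.0
t 15.075 tcp [ 0.3604 -0.2495  0.1493] gap 0.026 F [-0.2 -0.8 -6.3] grip 59.99801695346832
 turn(/8deg) [ 0.003 -0.018 -0.007]  shift in current tool [-0.4902  0.0027  0.0596]  in target tool [-0.4901  0.0022  0.0608]
```

```bash
python3 -m jog '[{"tx":-0.04,"ty":0.0022,"tz":0,"rx":0,"ry":0,"rz":0},{"tx":-0.08,"ty":0,"tz":0,"rx":0,"ry":0,"rz":0},{"tx":-0.1,"ty":0,"tz":0,"rx":0,"ry":0,"rz":0},{"tx":-0.1,"ty":0,"tz":0,"rx":0,"ry":0,"rz":0},{"tx":-0.1,"ty":0,"tz":0,"rx":0,"ry":0,"rz":0},{"tx":-0.05,"ty":0,"tz":0,"rx":0,"ry":0,"rz":0},{"tx":-0.02,"ty":0,"tz":0,"rx":0,"ry":0,"rz":0},{"tx":0,"ty":0,"tz":0.03,"rx":0,"ry":0,"rz":0},{"tx":0,"ty":0,"tz":0.03,"rx":0,"ry":0,"rz":0},{"tx":0,"ty":0,"tz":0,"rx":0,"ry":0,"rz":0},{"tx":0,"ty":0,"tz":0,"rx":0,"ry":0,"rz":0}]'
cat > chk.py <<'E'
import sys;from h import *;from plan import *;from workcell import capture
k=sys.argv[1];P=[];c=None
for i in range(3):
    c=capture("side");P.append(r.get_obs()["tcp_pos"])
g=np.mean(P,0);d=BAY[k]-g;R=tool(YB);print("mean tcp",np.round(g,4),"sd",np.round(np.std(P,0),4),"to bay centre, tool units",np.round(R.T@(d+[0,0,.013])/.4,4),"F",np.round(r.get_obs()["force"],1))
np.save("side_c.npy",c,allow_pickle=True)
E
python3 chk.py blue
```

```text
time: 16.45
tcp_pos: [0.5537, -0.287, 0.1272]
ee_rot: [[-0.981, 0.192, 0.001], [0.192, 0.981, -0.001], [-0.001, -0.001, -1.0]]
force: [-0.0, -1.0, -5.4]
finger_gap: 0.0258
gripper_force: 60.0
mean tcp [ 0.5541 -0.2871  0.1277] sd [0.0001 0.     0.    ] to bay centre, tool units [0.0032 0.0023 0.1366] F [ 0.6 -0.1 -5.8]
```

```bash
python3 -m jog '[{"tx":0.002,"ty":0.0023,"tz":0,"rx":0,"ry":0,"rz":0},{"tx":0,"ty":0,"tz":0.01,"rx":0,"ry":0,"rz":0},{"tx":0,"ty":0,"tz":0.01,"rx":0,"ry":0,"rz":0},{"tx":0,"ty":0,"tz":0.01,"rx":0,"ry":0,"rz":0},{"tx":0,"ty":0,"tz":0,"rx":0,"ry":0,"rz":0}]'; python3 -m jog '[{"tx":0,"ty":0,"tz":0.005,"rx":0,"ry":0,"rz":0},{"tx":0,"ty":0,"tz":0,"rx":0,"ry":0,"rz":0}]'
python3 chk.py blue
```

```text
time: 17.23
tcp_pos: [0.5531, -0.2857, 0.1143]
ee_rot: [[-0.981, 0.192, -0.0], [0.192, 0.981, -0.001], [0.0, -0.001, -1.0]]
force: [0.6, 0.4, -6.3]
finger_gap: 0.0257
gripper_force: 60.0
time: 17.48
tcp_pos: [0.5531, -0.2858, 0.1127]
ee_rot: [[-0.981, 0.192, -0.0], [0.192, 0.981, -0.001], [0.0, -0.001, -1.0]]
force: [-0.0, 0.3, -6.4]
finger_gap: 0.0255
gripper_force: 60.0
mean tcp [ 0.5531 -0.2858  0.1128] sd [0. 0. 0.] to bay centre, tool units [ 0.0002 -0.0006  0.0994] F [-0.9  0.7 -6.4]
```

It's entering with no contact force, so I'll keep lowering.

```bash
python3 -m jog '[{"tx":0,"ty":0,"tz":0.01,"rx":0,"ry":0,"rz":0},{"tx":0,"ty":0,"tz":0.01,"rx":0,"ry":0,"rz":0},{"tx":0,"ty":0,"tz":0.01,"rx":0,"ry":0,"rz":0},{"tx":0,"ty":0,"tz":0,"rx":0,"ry":0,"rz":0}]'; python3 -m jog '[{"tx":0,"ty":0,"tz":0.01,"rx":0,"ry":0,"rz":0},{"tx":0,"ty":0,"tz":0.01,"rx":0,"ry":0,"rz":0},{"tx":0,"ty":0,"tz":0.01,"rx":0,"ry":0,"rz":0},{"tx":0,"ty":0,"tz":0.01,"rx":0,"ry":0,"rz":0},{"tx":0,"ty":0,"tz":0,"rx":0,"ry":0,"rz":0}]'
python3 chk.py blue
```

```text
time: 18.12
tcp_pos: [0.5531, -0.2858, 0.1003]
ee_rot: [[-0.981, 0.192, -0.0], [0.192, 0.981, -0.001], [0.0, -0.001, -1.0]]
force: [-1.0, -0.1, -7.0]
finger_gap: 0.0258
gripper_force: 60.0
time: 18.75
tcp_pos: [0.5531, -0.2858, 0.0842]
ee_rot: [[-0.981, 0.192, -0.0], [0.192, 0.981, -0.001], [0.0, -0.001, -1.0]]
force: [-2.9, 0.3, -7.2]
finger_gap: 0.0258
gripper_force: 60.0
mean tcp [ 0.5531 -0.2858  0.0843] sd [0. 0. 0.] to bay centre, tool units [ 0.0002 -0.0005  0.0282] F [-2.4  0.4 -7.3]
```

```bash
python3 -m jog '[{"tx":0,"ty":0,"tz":0.01,"rx":0,"ry":0,"rz":0},{"tx":0,"ty":0,"tz":0.01,"rx":0,"ry":0,"rz":0},{"tx":0,"ty":0,"tz":0.005,"rx":0,"ry":0,"rz":0},{"tx":0,"ty":0,"tz":0.005,"rx":0,"ry":0,"rz":0},{"tx":0,"ty":0,"tz":0.005,"rx":0,"ry":0,"rz":0},{"tx":0,"ty":0,"tz":0,"rx":0,"ry":0,"rz":0}]'
python3 chk.py blue
```

```text
time: 19.65
tcp_pos: [0.553, -0.2859, 0.0742]
ee_rot: [[-0.981, 0.192, 0.001], [0.192, 0.981, -0.002], [-0.001, -0.001, -1.0]]
force: [-10.3, 3.4, 10.2]
finger_gap: 0.0258
gripper_force: 60.0
mean tcp [ 0.553  -0.2859  0.0741] sd [0. 0. 0.] to bay centre, tool units [-0.     -0.0003  0.0029] F [-10.    2.8  10.6]
```

The blue drive is on the floor: TCP z is 0.074 and there's about 16 N of reaction. Now I'll release and retreat.

```bash
python3 -m jog '[{"tx":0,"ty":0,"tz":0,"rx":0,"ry":0,"rz":0},{"tx":0,"ty":0,"tz":0,"rx":0,"ry":0,"rz":0},{"tx":0,"ty":0,"tz":0,"rx":0,"ry":0,"rz":0},{"tx":0,"ty":0,"tz":0,"rx":0,"ry":0,"rz":0},{"tx":0,"ty":0,"tz":-0.03,"rx":0,"ry":0,"rz":0},{"tx":0,"ty":0,"tz":-0.1,"rx":0,"ry":0,"rz":0},{"tx":0,"ty":0,"tz":-0.12,"rx":0,"ry":0,"rz":0},{"tx":0,"ty":0,"tz":-0.12,"rx":0,"ry":0,"rz":0},{"tx":0,"ty":0,"tz":0,"rx":0,"ry":0,"rz":0}]' 0.3 60
python3 -c "
from plan import *
R=tool(YS,12);to(TOP['orange']-.06*R[:,2],R)"
```

```text
time: 20.92
tcp_pos: [0.5556, -0.287, 0.2247]
ee_rot: [[-0.981, 0.192, 0.01], [0.192, 0.981, -0.006], [-0.011, -0.004, -1.0]]
force: [-0.2, -1.1, 0.1]
finger_gap: 0.0594
gripper_force: 0.0
t 20.925 tcp [ 0.5556 -0.287   0.2247] gap 0.0594 F [-0.2 -1.1  0.1] grip 0.0
 turn(/8deg) [ 1.465  0.007 -0.688]  shift in current tool [0.391  1.2543 0.1135]  in target tool [ 0.2687  1.2827 -0.1468]
```

```bash
python3 -m jog '[{"tx":0.02,"ty":0.054,"tz":0,"rx":0,"ry":0,"rz":0},{"tx":0.037,"ty":0.12,"tz":0,"rx":0,"ry":0,"rz":0},{"tx":0.037,"ty":0.12,"tz":0,"rx":0,"ry":0,"rz":0},{"tx":0.037,"ty":0.12,"tz":0,"rx":0,"ry":0,"rz":0},{"tx":0.037,"ty":0.12,"tz":0,"rx":0,"ry":0,"rz":0},{"tx":0.037,"ty":0.12,"tz":0,"rx":0,"ry":0,"rz":0},{"tx":0.037,"ty":0.12,"tz":0,"rx":0,"ry":0,"rz":0},{"tx":0.037,"ty":0.12,"tz":0,"rx":0,"ry":0,"rz":0},{"tx":0.037,"ty":0.12,"tz":0,"rx":0,"ry":0,"rz":0},{"tx":0.037,"ty":0.12,"tz":0,"rx":0.73,"ry":0,"rz":-0.34},{"tx":0,"ty":0,"tz":0,"rx":0.73,"ry":0,"rz":-0.34},{"tx":0,"ty":0,"tz":0,"rx":0,"ry":0,"rz":0}]'
python3 -m jog '[{"tx":0,"ty":0,"tz":0,"rx":0,"ry":0,"rz":0},{"tx":0,"ty":0,"tz":0,"rx":0,"ry":0,"rz":0}]'
python3 - <<'E'
from h import *
from plan import *
from workcell import capture
R=tool(YS,12);to(TOP['orange']-.06*R[:,2],R)
c=capture("side");t=capture("top")
for n,i,a in(("side",c,load("side0.npy")),("top",t,load("top0.npy"))):
  for k in("orange",):
    f=lambda c:[tuple(np.round(b[:,0].mean(0),1)) for b in blobs(c,k,60)]
    print(n,"now",f(i)[:4],"then",f(a)[:4])
# blue drive in bay: near-left top corner in side view
b=[q for q in blobs(c,"blue",200) if np.linalg.norm(q[:,0].mean(0)-proj(c,[.553,-.286,.09]))<40]
for q in b:
    q=cv2.approxPolyDP(q,2.5,True)[:,0];print([(list(map(int,p)),list(np.round(ray(c,p,.117)[:2],4))) for p in q])
b=[q for q in blobs(t,"blue",200) if np.linalg.norm(q[:,0].mean(0)-proj(t,[.553,-.286,.09]))<40]
for q in b:
    q=cv2.approxPolyDP(q,2.5,True)[:,0];print("top",[(list(map(int,p)),list(np.round(ray(t,p,.117)[:2],4))) for p in q])
y=np.radians(YB);X=np.array([np.cos(y),np.sin(y),0]);Y=np.array([-np.sin(y),np.cos(y),0])
for d in(c,t): print("seated drive expect",[list(np.round(proj(d,BAY['blue']+[0,0,.057]+X*.0735*i+Y*.013*j),1)) for i in(-1,1) for j in(1,-1)])
np.save("side_c.npy",c,allow_pickle=True);np.save("top_c.npy",t,allow_pickle=True)
E
```

```text
time: 22.42
tcp_pos: [0.5, 0.1886, 0.2165]
ee_rot: [[-0.995, 0.09, -0.032], [0.095, 0.975, -0.202], [0.013, -0.204, -0.979]]
force: [0.2, 0.3, 0.0]
finger_gap: 0.0593
gripper_force: 0.0
time: 22.68
tcp_pos: [0.5014, 0.1852, 0.2185]
ee_rot: [[-0.995, 0.097, -0.029], [0.101, 0.974, -0.201], [0.009, -0.203, -0.979]]
force: [0.5, -0.3, 0.1]
finger_gap: 0.0589
gripper_force: 0.0
t 22.675 tcp [0.5014 0.1852 0.2185] gap 0.0589 F [ 0.5 -0.3  0.1] grip 0.0
 turn(/8deg) [ 0.038 -0.07  -0.01 ]  shift in current tool [0.0181 0.1427 0.0804]  in target tool [0.0187 0.1431 0.0795]
side now [(np.float64(420.0), np.float64(275.1)), (np.float64(262.2), np.float64(202.0))] then [(np.float64(420.0), np.float64(275.1)), (np.float64(262.1), np.float64(201.8))]
top now [(np.float64(402.3), np.float64(213.0)), (np.float64(603.2), np.float64(172.1))] then [(np.float64(402.3), np.float64(213.0)), (np.float64(605.7), np.float64(170.8)), (np.float64(233.7), np.float64(243.4))]
[([572, 251], [np.float64(0.8065), np.float64(-0.4111)]), ([481, 211], [np.float64(0.8023), np.float64(-0.1992)]), ([455, 232], [np.floa
[... 839 characters left out ...]
93], [np.float64(0.6372), np.float64(-0.4194)]), ([566, 265], [np.float64(0.7516), np.float64(-0.4199)])]
top [([431, 184], [np.float64(0.6279), np.float64(-0.2604)]), ([420, 249], [np.float64(0.4671), np.float64(-0.2265)]), ([444, 254], [np.float64(0.4544), np.float64(-0.2837)]), ([454, 189], [np.float64(0.6147), np.float64(-0.3164)])]
seated drive expect [[np.float64(425.2), np.float64(290.5)], [np.float64(435.1), np.float64(298.8)], [np.float64(477.0), np.float64(262.4)], [np.float64(487.1), np.float64(269.5)]]
seated drive expect [[np.float64(433.3), np.float64(242.2)], [np.float64(443.9), np.float64(244.1)], [np.float64(441.9), np.float64(184.0)], [np.float64(452.4), np.float64(185.9)]]
```

The blue drive's corners, (426,289) and (478,262), match the seated prediction, and the orange drive hasn't moved. Going for the orange.

```bash
python3 -m jog '[{"tx":0,"ty":0,"tz":0,"rx":0.04,"ry":-0.07,"rz":-0.01},{"tx":0.009,"ty":0.072,"tz":0.04,"rx":0,"ry":0,"rz":0},{"tx":0.0097,"ty":0.071,"tz":0.04,"rx":0,"ry":0,"rz":0},{"tx":0,"ty":0,"tz":0,"rx":0,"ry":0,"rz":0},{"tx":0,"ty":0,"tz":0,"rx":0,"ry":0,"rz":0}]'
python3 -c "
from plan import *
R=tool(YS,12);to(TOP['orange']+.044*R[:,2],R)"
```

```text
time: 23.4
tcp_pos: [0.4993, 0.2357, 0.1758]
ee_rot: [[-0.995, 0.093, -0.019], [0.095, 0.973, -0.208], [-0.001, -0.209, -0.978]]
force: [0.3, 0.0, 0.4]
finger_gap: 0.0588
gripper_force: 0.0
t 23.4 tcp [0.4993 0.2357 0.1758] gap 0.0588 F [0.3 0.  0.4] grip 0.0
 turn(/8deg) [-0.007  0.011  0.015]  shift in current tool [ 0.0014 -0.0011  0.2612]  in target tool [ 0.001  -0.0014  0.2612]
```

```bash
python3 -m jog '[{"tx":0.001,"ty":0.001,"tz":0.065,"rx":0,"ry":0,"rz":0},{"tx":0,"ty":0,"tz":0.065,"rx":0,"ry":0,"rz":0},{"tx":0,"ty":0,"tz":0.065,"rx":0,"ry":0,"rz":0},{"tx":0,"ty":0,"tz":0.065,"rx":0,"ry":0,"rz":0},{"tx":0,"ty":0,"tz":0,"rx":0,"ry":0,"rz":0}]' 0.3 60
python3 -m jog '[{"tx":0,"ty":0,"tz":0,"rx":0,"ry":0,"rz":0},{"tx":0,"ty":0,"tz":0,"rx":0,"ry":0,"rz":0},{"tx":0,"ty":0,"tz":0,"rx":0,"ry":0,"rz":0},{"tx":0,"ty":0,"tz":0,"rx":0,"ry":0,"rz":0},{"tx":0,"ty":0,"tz":0,"rx":0,"ry":0,"rz":0},{"tx":0,"ty":0,"tz":0,"rx":0,"ry":0,"rz":0}]' -1 60
python3 -m jog '[{"tx":0,"ty":0,"tz":-0.04,"rx":0,"ry":0,"rz":0},{"tx":0,"ty":0,"tz":-0.08,"rx":0,"ry":0,"rz":0},{"tx":0,"ty":0,"tz":-0.08,"rx":0,"ry":0,"rz":0},{"tx":0,"ty":0,"tz":-0.08,"rx":0,"ry":0,"rz":0},{"tx":0,"ty":0,"tz":-0.08,"rx":0,"ry":0,"rz":0},{"tx":0,"ty":0,"tz":-0.05,"rx":0,"ry":0,"rz":0},{"tx":0,"ty":0,"tz":0,"rx":0,"ry":0,"rz":0},{"tx":0,"ty":0,"tz":0,"rx":0,"ry":0,"rz":0}]'
python3 -c "
from plan import *
R=tool(YB);to(BAY['orange']+[0,0,.17],R)"
```

```text
time: 24.02
tcp_pos: [0.496, 0.2136, 0.073]
ee_rot: [[-0.995, 0.094, -0.022], [0.097, 0.973, -0.209], [0.002, -0.21, -0.978]]
force: [0.4, 0.3, 0.4]
finger_gap: 0.0593
gripper_force: 0.0
time: 24.78
tcp_pos: [0.4971, 0.2157, 0.074]
ee_rot: [[-0.995, 0.093, -0.018], [0.095, 0.974, -0.206], [-0.002, -0.207, -0.978]]
force: [-0.1, 2.7, 4.7]
finger_gap: 0.0258
gripper_force: 60.0
time: 25.78
tcp_pos: [0.4989, 0.2483, 0.2325]
ee_rot: [[-0.995, 0.093, -0.022], [0.095, 0.973, -0.21], [0.002, -0.211, -0.978]]
force: [0.2, 0.1, -4.0]
finger_gap: 0.0254
gripper_force: 60.0
t 25.775 tcp [0.4989 0.2483 0.2325] gap 0.0254 F [ 0.2  0.1 -4. ] grip 59.97895359992981
 turn(/8deg) [-1.521  0.056  0.691]  shift in current tool [-0.2832 -1.0671  0.2358]  in target tool [-0.3872 -1.0605  0.0062]
```

```bash
python3 -m jog '[{"tx":0,"ty":0,"tz":0,"rx":-0.507,"ry":0.019,"rz":0.23},{"tx":0,"ty":0,"tz":0,"rx":-0.507,"ry":0.019,"rz":0.23},{"tx":0,"ty":0,"tz":0,"rx":-0.507,"ry":0.019,"rz":0.23},{"tx":-0.02,"ty":-0.05,"tz":0,"rx":0,"ry":0,"rz":0},{"tx":-0.045,"ty":-0.12,"tz":0,"rx":0,"ry":0,"rz":0},{"tx":-0.045,"ty":-0.12,"tz":0,"rx":0,"ry":0,"rz":0},{"tx":-0.045,"ty":-0.12,"tz":0,"rx":0,"ry":0,"rz":0},{"tx":-0.045,"ty":-0.12,"tz":0,"rx":0,"ry":0,"rz":0},{"tx":-0.045,"ty":-0.12,"tz":0,"rx":0,"ry":0,"rz":0},{"tx":-0.045,"ty":-0.12,"tz":0,"rx":0,"ry":0,"rz":0},{"tx":-0.045,"ty":-0.12,"tz":0,"rx":0,"ry":0,"rz":0},{"tx":-0.045,"ty":-0.12,"tz":0,"rx":0,"ry":0,"rz":0}]'
python3 -m jog '[{"tx":-0.007,"ty":-0.05,"tz":0,"rx":0,"ry":0,"rz":0},{"tx":0,"ty":0,"tz":0,"rx":0,"ry":0,"rz":0},{"tx":0,"ty":0,"tz":0,"rx":0,"ry":0,"rz":0},{"tx":0,"ty":0,"tz":0,"rx":0,"ry":0,"rz":0}]'
python3 chk.py orange
python3 - <<'E'
from h import *
from plan import *
c=load("side_c.npy");o=r.get_obs();g=np.array(o["tcp_pos"]);R=np.array(o["ee_rot"]);to(g,tool(YB))
for dz in(.044,.028,-.058):
    print(dz,[list(np.round(proj(c,g-R[:,2]*dz-R[:,0]*.0735*i+R[:,1]*.013*j),1)) for i in(-1,1) for j in(1,-1)])
p=proj(c,g)
for b in blobs(c,"orange",100):
    q=cv2.approxPolyDP(b,2,True)[:,0].tolist();print(q)
E
```

```text
time: 27.28
tcp_pos: [0.5707, -0.1781, 0.2313]
ee_rot: [[-0.982, 0.191, -0.002], [0.191, 0.982, 0.003], [0.002, 0.002, -1.0]]
force: [1.2, 0.2, -4.4]
finger_gap: 0.0257
gripper_force: 60.0
time: 27.78
tcp_pos: [0.5708, -0.1952, 0.2331]
ee_rot: [[-0.982, 0.189, 0.002], [0.189, 0.982, 0.003], [-0.002, 0.003, -1.0]]
force: [0.6, -0.1, -4.5]
finger_gap: 0.0256
gripper_force: 60.0
mean tcp [ 0.5709 -0.1955  0.2333] sd [0.     0.0001 0.    ] to bay centre, tool units [ 0.0013 -0.0056  0.4008] F [-0.3  1.6 -4.5]
t 27.925 tcp [ 0.571  -0.1957  0.2333] gap 0.0254 F [-0.3  1.6 -4.5] grip 59.97901260852814
 turn(/8deg) [0.018 0.018 0.011]  shift in current tool [0. 0. 0.]  in target tool [0. 0. 0.]
0.044 [[np.float64(403.2), np.float64(197.6)], [np.float64(413.1), np.float64(204.3)], [np.float64(459.0), np.float64(175.0)], [np.float64(469.3), np.float64(180.8)]]
0.028 [[np.float64(402.1), np.float64(204.9)], [np.float64(411.9), np.float64(211.7)], [np.float64(457.4), np.float64(182.0)], [np.float64(467.5), np.float64(187.9)]]
-0.058 [[np.float64(396.7), np.float64(241.3)], [np.float64(405.7), np.float64(248.4)], [np.float64(449.1), np.float64(217.2)], [np.float64(458.5), np.float64(223.3)]]
[[459, 267], [437, 253], [381, 282], [401, 299]]
[[438, 184], [403, 198], [398, 236], [405, 242], [408, 239], [412, 212], [435, 201]]
```

The orange drive sits true in the grip, with corners within 0.5 px of prediction. I'll align it and lower.

```bash
python3 -m jog '[{"tx":0,"ty":-0.0056,"tz":0,"rx":0.018,"ry":0.018,"rz":0.011},{"tx":0,"ty":0,"tz":0.065,"rx":0,"ry":0,"rz":0},{"tx":0,"ty":0,"tz":0.065,"rx":0,"ry":0,"rz":0},{"tx":0,"ty":0,"tz":0.065,"rx":0,"ry":0,"rz":0},{"tx":0,"ty":0,"tz":0.065,"rx":0,"ry":0,"rz":0},{"tx":0,"ty":0,"tz":0,"rx":0,"ry":0,"rz":0},{"tx":0,"ty":0,"tz":0,"rx":0,"ry":0,"rz":0},{"tx":0,"ty":0,"tz":0,"rx":0,"ry":0,"rz":0}]'
python3 chk.py orange; python3 -c "
from plan import *
to([.5705,-.1976,.11],tool(YB))"
```

```text
time: 28.92
tcp_pos: [0.5715, -0.1992, 0.1307]
ee_rot: [[-0.981, 0.192, 0.003], [0.192, 0.981, -0.001], [-0.003, -0.001, -1.0]]
force: [-0.7, 0.4, -4.3]
finger_gap: 0.0255
gripper_force: 60.0
mean tcp [ 0.5711 -0.199   0.1303] sd [0.0001 0.0001 0.0002] to bay centre, tool units [0.0034 0.003  0.1432] F [-0.3 -0.2 -5.1]
t 29.075 tcp [ 0.5709 -0.1989  0.13  ] gap 0.026 F [-0.3 -0.2 -5.1] grip 59.978923201560974
 turn(/8deg) [-0.003  0.01  -0.009]  shift in current tool [0.0018 0.0031 0.0501]  in target tool [0.0017 0.0031 0.0501]
```

```bash
python3 -m jog '[{"tx":0.0015,"ty":0.003,"tz":0.01,"rx":0,"ry":0.01,"rz":-0.009},{"tx":0,"ty":0,"tz":0.01,"rx":0,"ry":0,"rz":0},{"tx":0,"ty":0,"tz":0.01,"rx":0,"ry":0,"rz":0},{"tx":0,"ty":0,"tz":0.008,"rx":0,"ry":0,"rz":0},{"tx":0,"ty":0,"tz":0,"rx":0,"ry":0,"rz":0}]'; python3 -m jog '[{"tx":0,"ty":0,"tz":0.004,"rx":0,"ry":0,"rz":0},{"tx":0,"ty":0,"tz":0,"rx":0,"ry":0,"rz":0}]'
python3 chk.py orange
```

```text
time: 29.7
tcp_pos: [0.5699, -0.1975, 0.1135]
ee_rot: [[-0.982, 0.191, -0.002], [0.191, 0.982, 0.001], [0.002, 0.0, -1.0]]
force: [0.1, -0.5, -5.1]
finger_gap: 0.0257
gripper_force: 60.0
time: 29.95
tcp_pos: [0.5701, -0.1975, 0.1123]
ee_rot: [[-0.982, 0.191, -0.002], [0.191, 0.982, 0.0], [0.002, -0.0, -1.0]]
force: [0.6, -0.4, -4.6]
finger_gap: 0.0258
gripper_force: 60.0
mean tcp [ 0.5702 -0.1975  0.1124] sd [0. 0. 0.] to bay centre, tool units [ 0.0004 -0.0002  0.0986] F [ 0.4  0.1 -4.9]
```

No contact yet, with the drive about 5 mm in the mouth. Continuing slowly.

```bash
python3 -m jog '[{"tx":0,"ty":0,"tz":0.01,"rx":0,"ry":0,"rz":0},{"tx":0,"ty":0,"tz":0.01,"rx":0,"ry":0,"rz":0},{"tx":0,"ty":0,"tz":0.01,"rx":0,"ry":0,"rz":0},{"tx":0,"ty":0,"tz":0,"rx":0,"ry":0,"rz":0}]'; python3 -m jog '[{"tx":0,"ty":0,"tz":0.01,"rx":0,"ry":0,"rz":0},{"tx":0,"ty":0,"tz":0.01,"rx":0,"ry":0,"rz":0},{"tx":0,"ty":0,"tz":0.01,"rx":0,"ry":0,"rz":0},{"tx":0,"ty":0,"tz":0.01,"rx":0,"ry":0,"rz":0},{"tx":0,"ty":0,"tz":0,"rx":0,"ry":0,"rz":0}]'
python3 chk.py orange
```

```text
time: 30.6
tcp_pos: [0.5698, -0.1974, 0.0998]
ee_rot: [[-0.982, 0.191, -0.003], [0.191, 0.982, 0.001], [0.003, 0.0, -1.0]]
force: [0.1, -0.4, -5.9]
finger_gap: 0.0256
gripper_force: 60.0
time: 31.22
tcp_pos: [0.5698, -0.1974, 0.0838]
ee_rot: [[-0.982, 0.191, -0.003], [0.191, 0.982, 0.001], [0.003, 0.0, -1.0]]
force: [-0.0, -0.8, -4.9]
finger_gap: 0.0254
gripper_force: 60.0
mean tcp [ 0.5701 -0.1975  0.0843] sd [0.0001 0.     0.0001] to bay centre, tool units [ 0.0003 -0.0003  0.0283] F [-0.4 -0.3 -4.9]
```

```bash
python3 -m jog '[{"tx":0,"ty":0,"tz":0.01,"rx":0,"ry":0,"rz":0},{"tx":0,"ty":0,"tz":0.01,"rx":0,"ry":0,"rz":0},{"tx":0,"ty":0,"tz":0.005,"rx":0,"ry":0,"rz":0},{"tx":0,"ty":0,"tz":0.005,"rx":0,"ry":0,"rz":0},{"tx":0,"ty":0,"tz":0.005,"rx":0,"ry":0,"rz":0},{"tx":0,"ty":0,"tz":0,"rx":0,"ry":0,"rz":0}]'
python3 chk.py orange
```

```text
time: 32.12
tcp_pos: [0.5696, -0.1973, 0.0743]
ee_rot: [[-0.982, 0.191, -0.001], [0.191, 0.982, -0.0], [0.001, -0.0, -1.0]]
force: [-9.9, 2.8, 18.8]
finger_gap: 0.0256
gripper_force: 60.0
mean tcp [ 0.5696 -0.1974  0.0743] sd [0. 0. 0.] to bay centre, tool units [-0.0012 -0.0003  0.0032] F [-10.3   2.4  18.4]
```

Orange is home too: about 24 N of floor reaction at TCP z 0.0743. I'll release, rise, and plan the lever push.

```bash
python3 -m jog '[{"tx":0,"ty":0,"tz":0,"rx":0,"ry":0,"rz":0},{"tx":0,"ty":0,"tz":0,"rx":0,"ry":0,"rz":0},{"tx":0,"ty":0,"tz":0,"rx":0,"ry":0,"rz":0},{"tx":0,"ty":0,"tz":0,"rx":0,"ry":0,"rz":0},{"tx":0,"ty":0,"tz":-0.03,"rx":0,"ry":0,"rz":0},{"tx":0,"ty":0,"tz":-0.1,"rx":0,"ry":0,"rz":0},{"tx":0,"ty":0,"tz":-0.12,"rx":0,"ry":0,"rz":0},{"tx":0,"ty":0,"tz":-0.12,"rx":0,"ry":0,"rz":0},{"tx":0,"ty":0,"tz":0,"rx":0,"ry":0,"rz":0}]' 0.2 60
python3 -m jog '[{"tx":0.05,"ty":0.06,"tz":0,"rx":0,"ry":0,"rz":0},{"tx":0.1,"ty":0.1,"tz":0,"rx":0,"ry":0,"rz":0},{"tx":0.06,"ty":0.075,"tz":0,"rx":0,"ry":0,"rz":0},{"tx":0,"ty":0,"tz":0,"rx":0,"ry":0,"rz":0},{"tx":0,"ty":0,"tz":0,"rx":0,"ry":0,"rz":0},{"tx":0,"ty":0,"tz":0,"rx":0,"ry":0,"rz":0}]' -1
python3 - <<'E'
from h import *
from plan import *
from workcell import capture
c=capture("side");t=capture("top");O=(BAY["blue"]+BAY["orange"])/2*[1,1,0];y=np.radians(YB);X=np.array([np.cos(y),np.sin(y),0]);Y=np.array([-np.sin(y),np.cos(y),0])
for n,d in(("side",c),("top",t)):
    print(n,"red",[tuple(np.round(b[:,0].mean(0),1)) for b in blobs(d,"red",30)])
    for k in BAY: print(k,"expect",[list(np.round(proj(d,BAY[k]+[0,0,.057]+X*.0735*i+Y*.013*j),1)) for i in(-1,1) for j in(1,-1)])
for b in blobs(c,"orange",100): print("side orange",cv2.approxPolyDP(b,2,True)[:,0].tolist())
to(O-.085*X+.139*Y+[0,0,.110],tool(YB));to(O+.012*X+.139*Y+[0,0,.110],tool(YB))
np.save("side_d.npy",c,allow_pickle=True);np.save("top_d.npy",t,allow_pickle=True)
cv2.imwrite("pics/d.png",np.hstack([cv2.resize(c["color"][190:340,350:510],None,fx=2.5,fy=4,interpolation=0),cv2.resize(t["color"][160:310,330:490],None,fx=2.5,fy=4,interpolation=0)]))
E
```

```text
time: 33.4
tcp_pos: [0.5727, -0.1984, 0.2238]
ee_rot: [[-0.982, 0.191, 0.008], [0.191, 0.982, -0.003], [-0.009, -0.002, -1.0]]
force: [1.0, -0.1, -0.6]
finger_gap: 0.0547
gripper_force: 0.0
time: 34.15
tcp_pos: [0.5063, -0.0901, 0.2182]
ee_rot: [[-0.981, 0.192, -0.002], [0.192, 0.981, 0.0], [0.002, -0.0, -1.0]]
force: [1.1, -0.3, -0.3]
finger_gap: 0.0007
gripper_force: 0.0
side red [(np.float64(283.1), np.float64(297.2)), (np.float64(383.7), np.float64(233.4))]
blue expect [[np.float64(425.2), np.float64(290.5)], [np.float64(435.1), np.float64(298.8)], [np.float64(477.0), np.float64(262.4)], [np.float64(487.1), np.float64(269.5)]]
orange expect [[np.float64(393.8), np.float64(264.3)], [np.float64(402.4), np.float64(271.5)], [np.float64(444.6), np.float64(239.6)], [np.float64(453.5), np.float64(245.9)]]
top red [(np.float64(327.1), np.float64(302.7))]
blue expect [[np.float64(433.3), np.float64(242.2)], [np.float64(443.9), np.float64(244.1)], [np.float64(441.9), np.float64(184.0)], [np.float64(452.4), np.float64(185.9)]]
orange expect [[np.float64(396.4), np.float64(235.6)], [np.float64(407.1), np.float64(237.5)], [np.float64(405.8), np.float64(177.6)], [np.float64(416.2), np.float64(179.5)]]
side orange [[453, 245], [443, 240], [395, 263], [392, 275], [381, 282], [399, 299], [459, 268], [450, 260], [450, 268], [399, 293], [401, 278], [405, 274], [450, 252]]
t 34.25 tcp [ 0.5062 -0.09    0.2181] gap 0.0003 F [-0.2 -1.3 -1. ] grip 0.0
 turn(/8deg) [-0.002 -0.014 -0.008]  shift in current tool [0.0038 0.0014 0.2704]  in target tool [0.0043 0.0014 0.2704]
t 34.25 tcp [ 0.5062 -0.09    0.2181] gap 0.0003 F [-0.2 -1.3 -1. ] grip 0.0
 turn(/8deg) [-0.002 -0.014 -0.008]  shift in current tool [-0.2387  0.0017  0.2699]  in target tool [-0.2382  0.0014  0.2704]
```

View pics/d.png

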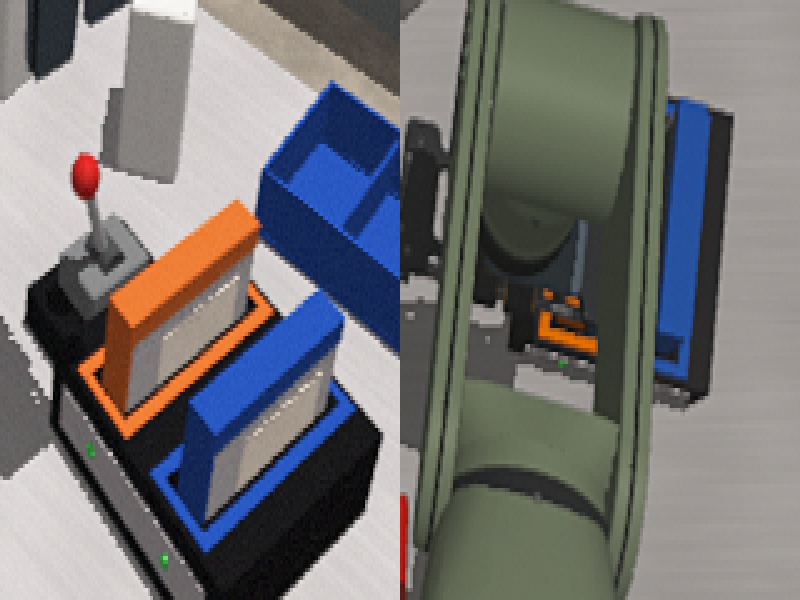

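Both drives stand seated, with the orange corners (395,263) and (453,245) within about 1 px of prediction. The lever ball hasn't moved, at (383.7,233.4). Now the lever.

```bash
python3 -m jog '[{"tx":0.004,"ty":0.0014,"tz":0.07,"rx":0,"ry":0,"rz":0},{"tx":0,"ty":0,"tz":0.07,"rx":0,"ry":0,"rz":0},{"tx":0,"ty":0,"tz":0.07,"rx":0,"ry":0,"rz":0},{"tx":0,"ty":0,"tz":0.06,"rx":0,"ry":0,"rz":0},{"tx":0,"ty":0,"tz":0,"rx":0,"ry":0,"rz":0}]'
python3 -m jog '[{"tx":-0.03,"ty":0,"tz":0,"rx":0,"ry":0,"rz":0},{"tx":-0.03,"ty":0,"tz":0,"rx":0,"ry":0,"rz":0},{"tx":-0.03,"ty":0,"tz":0,"rx":0,"ry":0,"rz":0},{"tx":-0.03,"ty":0,"tz":0,"rx":0,"ry":0,"rz":0},{"tx":-0.03,"ty":0,"tz":0,"rx":0,"ry":0,"rz":0},{"tx":0,"ty":0,"tz":0,"rx":0,"ry":0,"rz":0}]'
python3 -m jog '[{"tx":-0.03,"ty":0,"tz":0,"rx":0,"ry":0,"rz":0},{"tx":-0.03,"ty":0,"tz":0,"rx":0,"ry":0,"rz":0},{"tx":-0.02,"ty":0,"tz":0,"rx":0,"ry":0,"rz":0},{"tx":-0.02,"ty":0,"tz":0,"rx":0,"ry":0,"rz":0},{"tx":0,"ty":0,"tz":0,"rx":0,"ry":0,"rz":0},{"tx":0,"ty":0,"tz":0,"rx":0,"ry":0,"rz":0}]'
cat > lev.py <<'E'
from h import *;from plan import *;from workcell import capture
O=(BAY["blue"]+BAY["orange"])/2*[1,1,0];y=np.radians(YB);X=np.array([np.cos(y),np.sin(y),0]);Y=np.array([-np.sin(y),np.cos(y),0])
c=capture("side");print("red px",[(tuple(np.round(b[:,0].mean(0),1)),cv2.contourArea(b)) for b in blobs(c,"red",20)])
for v in(0,.1,.4,.7,.85,.9,1.0): print(v,np.round(proj(c,O+.139*Y+.08*np.sin(v-.5)*X+[0,0,.052+.08*np.cos(v-.5)]),1))
g=r.get_obs()["tcp_pos"];print("tcp dock x,y",(g-O)@X,(g-O)@Y,"F",r.get_obs()["force"])
E
python3 lev.py
```

```text
time: 34.88
tcp_pos: [0.503, -0.0885, 0.1088]
ee_rot: [[-0.981, 0.192, -0.006], [0.192, 0.981, 0.001], [0.006, -0.0, -1.0]]
force: [-0.5, 0.9, -0.1]
finger_gap: 0.0003
gripper_force: 0.0
time: 35.62
tcp_pos: [0.5643, -0.1, 0.1102]
ee_rot: [[-0.982, 0.191, -0.0], [0.191, 0.982, 0.0], [0.0, 0.0, -1.0]]
force: [0.2, -0.5, -0.3]
finger_gap: 0.0004
gripper_force: 0.0
time: 36.38
tcp_pos: [0.5967, -0.1064, 0.1098]
ee_rot: [[-0.982, 0.191, -0.015], [0.191, 0.982, 0.003], [0.015, -0.0, -1.0]]
force: [-12.7, 2.1, 6.2]
finger_gap: 0.0006
gripper_force: 7.2
red px [((np.float64(283.4), np.float64(297.0)), 391.0), ((np.float64(409.5), np.float64(224.7)), 26.5)]
0 [381.7 235.9]
0.1 [384.3 233.6]
0.4 [392.6 227.9]
0.7 [400.7 224.8]
0.85 [404.4 224.3]
0.9 [405.5 224.3]
1.0 [407.7 224.5]
tcp dock x,y 0.008666156478747477 0.13962603522490305 F [-12.93486526   2.30120884   7.36978622]
```

```bash
python3 -m jog '[{"tx":0.05,"ty":0,"tz":0,"rx":0,"ry":0,"rz":0},{"tx":0.1,"ty":0,"tz":0,"rx":0,"ry":0,"rz":0},{"tx":0,"ty":0,"tz":-0.1,"rx":0,"ry":0,"rz":0},{"tx":0,"ty":0,"tz":-0.12,"rx":0,"ry":0,"rz":0},{"tx":0.1,"ty":0.1,"tz":-0.1,"rx":0,"ry":0,"rz":0},{"tx":0,"ty":0.1,"tz":0,"rx":0,"ry":0,"rz":0},{"tx":0,"ty":0,"tz":0,"rx":0,"ry":0,"rz":0},{"tx":0,"ty":0,"tz":0,"rx":0,"ry":0,"rz":0}]'
python3 lev.py; python3 - <<'E'
from h import *
from workcell import capture
c=capture("side")
for b in blobs(c,"orange",100): print("side orange",cv2.approxPolyDP(b,2,True)[:,0].tolist())
E
```

```text
time: 37.42
tcp_pos: [0.5229, -0.0148, 0.2344]
ee_rot: [[-0.982, 0.19, -0.002], [0.19, 0.982, -0.0], [0.001, -0.001, -1.0]]
force: [-0.6, -0.6, -0.3]
finger_gap: 0.0002
gripper_force: 0.0
red px [((np.float64(283.7), np.float64(296.6)), 411.5), ((np.float64(407.2), np.float64(224.0)), 71.0)]
0 [381.7 235.9]
0.1 [384.3 233.6]
0.4 [392.6 227.9]
0.7 [400.7 224.8]
0.85 [404.4 224.3]
0.9 [405.5 224.3]
1.0 [407.7 224.5]
tcp dock x,y -0.08120674745687559 0.21515462702007387 F [ 0.79377409 -0.16630564  0.12282962]
side orange [[453, 246], [443, 240], [395, 263], [392, 275], [381, 282], [401, 299], [459, 268], [450, 260], [450, 268], [401, 294], [398, 293], [401, 278], [405, 274], [450, 252]]
```

The lever reads about 1.0 rad, the drives haven't moved, and the gripper is clear, so I'm handing in.

```bash
python3 -c "
from workcell import workorder
print(workorder.close_job())"
```

```text
the job is handed in; nothing more can be done
None
```

I handed the job in at about 38 s of the 72 s limit: camera and force readings put both drives fully home in the bays of their own colours and the lever over at about 1.0 rad; the hand-in call returned no verdict.

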